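# Turn a flow-cell cartridge port side up and contact-test it

## Task

The white flow-cell cartridge is lying with its four ports down: turn it over and lay it, ports up, flat in the nest of the contact press, using the slotted stand to hold it on end between grips if that helps. Then pull the press's sprung lever right down to its stop and let it return fully open, leaving the cartridge seated in the nest. Leave the small bottle, the stack of dishes and the beaker where they stand.

Things in the scene. Friction and masses are not known exactly. Their poses are not given: they have to be found in the camera images.
- cartridge: White flow-cell cartridge, 60 g: plate 64 (x) x 42 (y) x 14 mm (z). Origin: centre of the plate. Four stub ports, 10 mm across, 4 mm high, stand on its -z face, at 24 mm either way in x and 13 mm in y; the +z face is plain. It starts standing on its ports (origin 11 mm up, +z up); in the end +z must point down. A half turn about z makes no difference.
- stand: Fixed aluminium edge stand; origin under the centre of its foot, 64 x 60 x 6 mm (x, y, z). Two upright cheeks, 10 mm thick in x, 30 mm long in y, to 23.5 mm above the bench, leave a slot 22 mm wide in x, open at both ends. The cartridge can stand in it on a short end, its 42 mm width along y, overhanging the cheeks so that its long sides can be gripped.
- slot (a point): Centre of the slot's floor, 6 mm above the bench; axes as stand.
- press: Fixed contact press: base plate 155 x 92 x 8 mm (x from -60 to +95 mm, y +-46 mm) with a black nest and a bail lever. Origin on the bench under the nest's centre; x points from the nest to the hinge posts at its far end (66 mm high), z up.
- nest (a point): Centre of the nest's floor, 26 mm above the bench; axes as press. The cartridge lies here with its length along x, centre 7 mm above the floor. A pedestal 30 mm wide in y, so fingers can straddle it down to the base plate; a lip 6 mm high at each x end and cheeks 8 mm high at the corners (x beyond 26 mm either way) leave 5 mm total play in x and y.
- lever (a joint): Sprung U-shaped lever, hinged about the press's y. 0 = fully open (rest, leaning 15 degrees back from upright), 1.83 rad = its stop (level, over the nest, crossbar beyond the nest's -x end). A damped spring returns it to 0 in 1 to 2 s; at the crossbar it takes about 1.5 N at first, 4 N at the stop, more if moved fast. Its contact plate clears a seated cartridge.
- bar (a point): Middle of the lever's crossbar, a black round grip 12 mm in diameter and 60 mm long along the press's y, 138 mm from the hinge axis (189 mm above the bench when open, 56 mm at the stop). It moves with the lever. Between the side arms (86 mm apart) the space is free from the bar to the contact plate's edge, 34 mm from the bar's axis.
- lever_hinge (a point): Middle of the lever's hinge axis, 75 mm along +x from the nest's centre and 56 mm above the bench; axes as press.
- small_bottle: Bystander: small white bottle with a blue cap, 36 mm across, 75 mm high; origin at the centre of its underside.
- dish_stack: Bystander: stack of three culture dishes, 60 mm across, 45 mm high; origin at the centre of its underside.
- beaker: Bystander: clear beaker, 55 mm across, 71 mm high; origin at the centre of its underside.
Not all that is in view belongs to the job. What is shaped like the cartridge but orange is not meant.

How it is judged:
On the way, in this order (a step that is already met when the one before it is completed fails the run):
1. the cartridge lies ports up, flat in the nest, let go, with the lever still open (x of cartridge in the frame of nest between -0.0045 and 0.0045 m and y of cartridge in the frame of nest between -0.0045 and 0.0045 m and z of cartridge in the frame of nest between 0.004 and 0.0095 m and angle between cartridge's own z axis and vertical above 3.04 rad and angle between the x axis of cartridge and the x axis of nest, either way round below 0.12 rad and contact force between cartridge and the fingers below 0.1 N and value of joint lever below 0.15 rad), for 0.2 s.
2. the lever is pulled down to its stop with the cartridge in the nest (x of cartridge in the frame of nest between -0.0045 and 0.0045 m and y of cartridge in the frame of nest between -0.0045 and 0.0045 m and z of cartridge in the frame of nest between 0.004 and 0.0095 m and angle between cartridge's own z axis and vertical above 3.04 rad and angle between the x axis of cartridge and the x axis of nest, either way round below 0.12 rad and value of joint lever above 1.74 rad), for 0.1 s.
At the end, for the whole second after the job is handed in: The cartridge lies released and at rest in the nest, ports up within 0.1 rad of level, within 4.5 mm of the nest's centre along its x and y and 0.12 rad of its direction, its centre less than 9.5 mm above the nest's floor, and the lever is back within 0.08 rad of fully open (x of cartridge in the frame of nest between -0.0045 and 0.0045 m and y of cartridge in the frame of nest between -0.0045 and 0.0045 m and z of cartridge in the frame of nest between 0.004 and 0.0095 m and angle between cartridge's own z axis and vertical above 3.04 rad and angle between the x axis of cartridge and the x axis of nest, either way round below 0.12 rad and contact force between cartridge and the fingers below 0.1 N and linear speed of cartridge below 0.02 m/s and value of joint lever below 0.08 rad); the robot touches nothing.
It fails at once if the small bottle is moved more than 25 mm or tipped (distance of small_bottle from where it was at the start of the episode above 0.025 m or angle between small_bottle's own z axis and vertical above 0.4 rad).
It fails at once if the stack of dishes is moved more than 25 mm or tipped (distance of dish_stack from where it was at the start of the episode above 0.025 m or angle between dish_stack's own z axis and vertical above 0.4 rad).
It fails at once if the beaker is moved more than 25 mm or tipped (distance of beaker from where it was at the start of the episode above 0.025 m or angle between beaker's own z axis and vertical above 0.4 rad).
It also fails if it takes over 69 s, if anything falls off the work surface, if the arm or the gripper's body presses on something with over 40 N, if the wrist force passes 120 N, or if a joint passes its speed limit or range.

## Robot

A 7-joint arm with a two-finger parallel gripper is mounted at the origin on a cart in front of the work surface, level with it; the furniture and walls round the work are solid. World frame = base frame: x ahead of the robot, y to its left, z up, the work surface at z = 0. Lengths are in m, angles in rad, forces in N, time in s.
With the tool pointing down it reaches from about 0.4 to 0.875 m from the base axis. Payload 19.3 kg.
Tool frame: the origin (TCP) lies midway between the tips of the shut fingers; the grasp point (between the pads) lies 19 mm behind it; z points along the fingers, y is the line along which they close (so a half turn about z gives the same grasp; the last joint's range is limited). The gripper opens to 85 mm and grips with 20 to 120 N. Pads are 22 mm wide; open, the fingers measure 114 mm over their backs; the gripper's body (76 mm by 85 mm) begins 54 mm behind the grasp point. The pads swing forward as they close: fully open they stand 13 mm farther back than shut.
Start: joints at [1.03, 0.521, -0.036, 1.599, 0.021, 1.021, -0.113], TCP at [0.283, -0.557, 0.209] pointing down, gripper open.
Joint ranges: [-2.91, 2.91], [-0.3, 2.13], [-1.5, 1.42], [0.17, 2.43], [-1.26, 4.41], [0.16, 1.93], [-2.52, 2.52]. Speed limits (rad/s): [1.89, 1.89, 2.39, 2.39, 3.01, 3.01, 3.01].

## Interface

Orientations are given as [roll, pitch, yaw] about the fixed x, y, z axes, in that order (R = Rz(yaw) Ry(pitch) Rx(roll)).
In Python, from workcell import * gives the robot as it stands. The module is installed in compiled form; this text tells all that it offers.
- The arm moves only by the tool play_rows, never from a script. Its argument "deltas" is a list of rows, each a list of 7 numbers: the shift along the tool's x, y, z in units of 500 mm (1.0 is 500 mm), then the turn, a rotation vector about the tool's x, y, z in units of 120 degrees (1.0 is 120 degrees), then the closure, from 0 (fully open) to 1 (shut). A call has 1 to 10 rows; each row is the pose to reach, as a shift and turn from the pose commanded when the call began, along the tool's axes at that moment; what a row does not reach only later rows make up. A row lasts 1/10 s, in which the tool goes at most 50 mm and 8.59 degrees, less where a joint would pass 70% of its speed; a pose out of reach is approached as far as the arm can. A call with a number of a shift or a turn outside -1 to 1 is refused whole. A call with a gripper value outside its range is refused whole. The fingers move at their own pace and stop on an object; "newtons" is the grip in N (left out, the last holds). Time passes only in rows, so rows that repeat a pose let the fingers close. It gives the time, the measured TCP pose, the force, the opening and the grip force at its end, in the units of the state.
- observe(): the state, without advancing time (a new reading comes with each control period).
- grab_frame(name): name is "side" or "top" or "wrist"; returns the picture (400x640x3 uint8, red, green, blue); there is no depth.
- get_calibration(name): a dict with "fovy" (degrees; the focal length in pixels is half the picture's height over the tangent of half this angle, whatever the lens; pixels are square), "cx", "cy" (the principal point, pixels), "xyz" and "rotation" of the camera in the world. Camera axes: x right, y down, z forward; pixel columns grow to the right and rows downward; lengths in m; the calibration is good to about 2 mm. A picture is of the moment at which its call begins: read the wrist's pose just before it. get_calibration takes no time and is no camera call; for the wrist camera it gives the pose at the moment of the call.
- job_done(): hands the job in; it is judged then, once.
The state is a dict: "clock": time; "qpos": joint angles; "qd": joint speeds; "joint_efforts": joint torques, N m; "position": TCP position; "tool_rot": TCP orientation; "force": force on the tool from outside, world axes, zero at the start; "moment": the same for the moment, N m; "grip_width": finger opening in m; "finger_force": force on a finger pad.
Only numpy, scipy, OpenCV 4.12 (cv2) and the standard library are available. Lean on these libraries where they do the work, as an engineer would, in place of code of your own. Each camera call takes 0.05 s, during which the arm holds its last target. There are 200 camera calls.

## Working session

There is one attempt and no reset: what is moved stays moved. The work goes in short steps, Python scripts to look and compute and a tool call to move; the robot and the scene stay as the last step left them, time stands still between calls to the robot, and variables do not carry over. Pictures are saved under pics/ and viewed, at most 10 in all, crops included, and the job is handed in when it is done.

Besides the shell and the picture viewer there is one more tool, called after "Request:" as name([rows], argument=value, ...), one row to a line, values as JSON. play_rows: Moves the arm, as the interface text tells. Its arguments: {"type":"object","properties":{"deltas":{"type":"array"},"newtons":{"type":"number"}},"required":["deltas"]}

```bash
mkdir -p pics
python3 - <<'E'
from workcell import *
import cv2,numpy as np
print(observe())
for n in ("top","side"):
    print(n,get_calibration(n)); cv2.imwrite(f"pics/{n}0.png",grab_frame(n)[:,:,::-1])
print(get_calibration("wrist"))
E
```

```text
{'clock': 0.0, 'qpos': array([ 1.02978279,  0.52202571, -0.03632452,  1.59999415,  0.02119651,
        1.02112397, -0.11278927]), 'qd': array([-0.00116471,  0.00109685,  0.00055482, -0.0002642 , -0.00074221,
       -0.0017978 ,  0.00051018]), 'joint_efforts': array([ 2.17613183e-05, -9.27091742e+01,  1.97985873e+00, -3.69934523e+01,
        1.79026800e-02,  8.06533964e-03,  3.71034480e-05]), 'position': array([ 0.28330438, -0.55668994,  0.20842346]), 'tool_rot': array([-3.14042930e+00,  8.25829815e-05,  4.70809768e-01]), 'force': array([-1.04166759,  0.54445235,  0.09407076]), 'moment': array([-0.02068635, -0.04997865,  0.05295911]), 'finger_force': 0.0, 'grip_width': 0.08520971793491312}
top {'fovy': 53.64952549697226, 'cx': 326.33458914368003, 'cy': 198.2991788423167, 'xyz': array([ 0.3860077 , -0.08065598,  1.22647283]), 'rotation': array([-3.0394454 , -0.01973736, -1.55381774])}
side {'fovy': 54.40332322937726, 'cx': 318.64152401732224, 'cy': 194.3292152950314, 'xyz': array([0.3503296, 0.6866814, 0.7352537]), 'rotation': array([-2.2295558 ,  0.0059495 , -2.92074668])}
{'fovy': 62.75277946402024, 'cx': 318.22511728163744, 'cy': 199.86602445208896, 'xyz': array([ 0.35608185, -0.51980951,  0.37536088]), 'rotation': array([ 2.81489722e+00,  1.84310563e-03, -1.09982431e+00])}
```

View pics/top0.png

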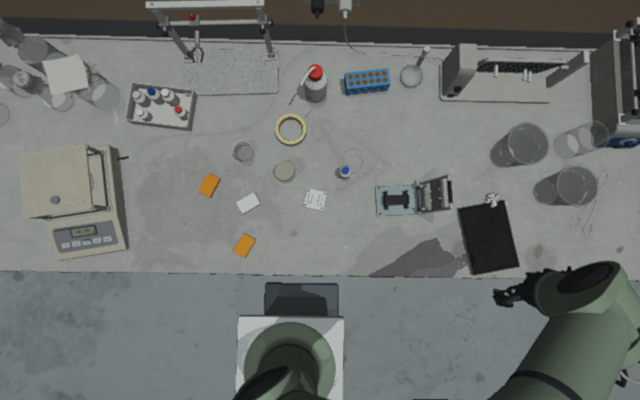

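View pics/side0.png

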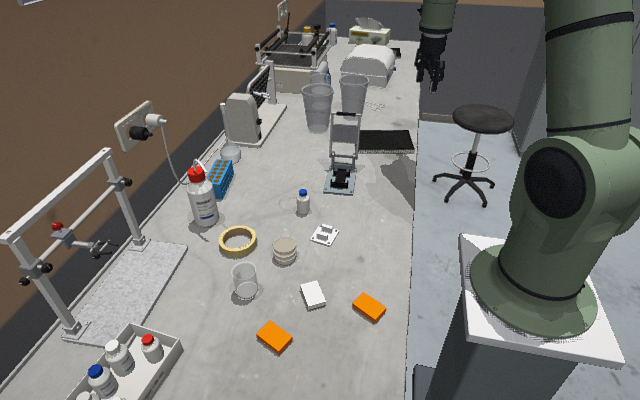

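Top view: the candidates for the cartridge are the white plate (248,203), the orange look-alikes (208,185) and (245,245), and the aluminium stand with two cheeks (315,199). I choose the white plate. The bottle is at (344,172), the dishes at (285,171), the beaker at (243,152), and the press at (410,198) with its lever toward the image right (-y). Next I measure these and check the choice in a crop.

```bash
cat > h.py <<'E'
import numpy as np, cv2
from scipy.spatial.transform import Rotation as R
def K(c,h=400): return h/2/np.tan(np.radians(c["fovy"]/2))
def ray(c,px,z):
    f=K(c); px=np.atleast_2d(px).astype(float)
    d=np.c_[(px[:,0]-c["cx"])/f,(px[:,1]-c["cy"])/f,np.ones(len(px))]
    d=R.from_euler("xyz",c["rotation"]).apply(d)
    return c["xyz"]+d*((z-c["xyz"][2])/d[:,2])[:,None]
def proj(c,p):
    q=R.from_euler("xyz",c["rotation"]).inv().apply(np.atleast_2d(p)-c["xyz"])
    return np.c_[c["cx"]+K(c)*q[:,0]/q[:,2],c["cy"]+K(c)*q[:,1]/q[:,2]]
def rects(img,c,mask,z,amin=40,roi=None):
    n=cv2.findContours(mask.astype(np.uint8),cv2.RETR_EXTERNAL,cv2.CHAIN_APPROX_NONE)[0]
    out=[]
    for k in n:
        if cv2.contourArea(k)<amin: continue
        w=ray(c,k[:,0,:],z)[:,:2].astype(np.float32)*1000
        (x,y),(a,b),t=cv2.minAreaRect(w)
        if a<b: a,b,t=b,a,t+90
        out.append((k[:,0,:].mean(0).round(0),round(x,1),round(y,1),round(a,1),round(b,1),round((t+90)%180-90,1)))
    return out
E
python3 - <<'E'
from h import *
from workcell import get_calibration as gc
ct,cs=gc("top"),gc("side")
t=cv2.imread("pics/top0.png"); 
m=(t.min(2)>205); m[:, :190]=0; m[:,400:]=0; m[:140]=0;m[270:]=0
print("cart/stand(z=18)",rects(t,ct,m,.018,20))
b=t.astype(int); o=(b[:,:,2]-b[:,:,0]>110); o[:140]=0
print("orange",rects(t,ct,o,.018))
bl=(b[:,:,0]-b[:,:,2]>15); bl[:175]=0; bl[225:]=0; bl[:,:360]=0; bl[:,460:]=0
print("press base",rects(t,ct,bl,.008))
for n,p,z in(("bottle",(344,172),.075),("dish",(285,171),.045),("beaker",(243,152),.071)): print(n,ray(ct,p,z).round(3))
a=cv2.resize(t[140:270,190:465],None,fx=2.9,fy=2.9,interpolation=cv2.INTER_CUBIC)
s=cv2.imread("pics/side0.png"); d=cv2.resize(s[100:320,230:400],None,fx=1,fy=1)
cv2.imwrite("pics/crop0.png",a)
E
```

```text
cart/stand(z=18) []
orange [(array([244., 245.]), 363.6, 144.3, 59.7, 38.3, -30.1), (array([209., 185.]), 545.9, 259.2, 58.7, 39.3, -25.3)]
press base [(array([396., 210.]), 480.5, -317.6, 40.6, 21.8, -89.0), (array([392., 189.]), 542.0, -310.1, 108.0, 24.3, -83.5)]
bottle [[ 0.583 -0.152  0.075]]
dish [[0.588 0.024 0.045]]
beaker [[0.638 0.148 0.071]]
```

View pics/crop0.png

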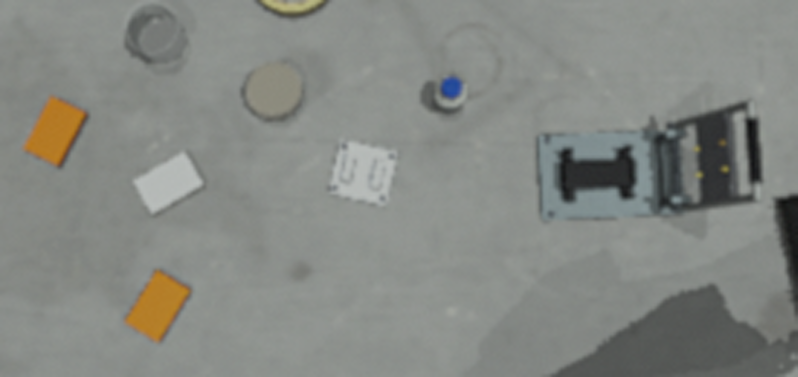

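The crop confirms it: the plain white plate is at crop (168,183), the stand with its slot at (363,173), and the black nest at (597,173). The press x axis points to image right, that is world -y. Now for metric estimates.

Run:
```python
from h import *
from workcell import get_calibration as gc
ct,cs,cw=gc("top"),gc("side"),gc("wrist")
t=cv2.imread("pics/top0.png"); b=t.astype(int)
print("cart px",t[203,248],"stand",t[199,315],t[195,308],"bg",t[215,270],"nest",t[199,396], "base",t[210,385])
for n,(x0,x1,y0,y1) in {"cart":(230,268,188,220),"stand":(300,332,184,216)}.items():
    s=t[y0:y1,x0:x1].min(2).astype(np.uint8); th,m=cv2.threshold(s,0,255,cv2.THRESH_OTSU)
    M=np.zeros(t.shape[:2],np.uint8); M[y0:y1,x0:x1]=m
    print(n,th,rects(t,ct,M,.018 if n=="cart" else .006,20))
M=np.zeros(t.shape[:2],np.uint8); M[185:215,380:411]=(t[185:215,380:411].max(2)<60)
print("nest",rects(t,ct,M,.03,10))
Rt=R.from_euler("xyz",[-3.1404,0,.4708]); Rc=R.from_euler("xyz",cw["rotation"])
print("cam in tool",Rt.inv().apply(cw["xyz"]-[.28330438,-.55668994,.20842346]).round(4),(Rt.inv()*Rc).as_matrix().round(3))
```

```text
cart px [183 185 181] stand [184 186 182] [161 162 157] bg [131 137 132] nest [44 43 42] base [130 128 116]
cart 156.0 [(array([247., 202.]), 493.0, 138.4, 62.0, 40.6, -58.7)]
stand 159.0 [(array([315., 200.]), 508.4, -66.8, 61.9, 59.1, 78.5)]
nest [(array([395., 199.]), 509.5, -313.1, 77.9, 49.4, -86.2)]
cam in tool [ 8.160e-02 -1.000e-04 -1.669e-01] [[ 0.    -0.947 -0.321]
 [ 1.     0.    -0.001]
 [ 0.001 -0.321  0.947]]
```

```bash
cat >> h.py <<'E'
def tool(al,rho): return R.from_euler("z",al,degrees=True)*R.from_euler("x",180,degrees=True)*R.from_euler("y",rho,degrees=True)
def step(p,al,rho=0,o=None,frm=None):
    """row numbers from the present pose (or frm=(p,al,rho)) to TCP p (mm), heading al, tilt rho (deg)"""
    if frm: p0,R0=np.array(frm[0]),tool(*frm[1:])
    else: p0,R0=o["position"]*1000,R.from_euler("xyz",o["tool_rot"])
    d=R0.inv().apply(np.array(p)-p0)/500; r=(R0.inv()*tool(al,rho)).as_rotvec(degrees=True)/120
    print("row",np.r_[d,r].round(4).tolist(), "mm",np.linalg.norm(d*500).round(0),"deg",(np.linalg.norm(r)*120).round(1)); 
def where(o):
    Rr=R.from_euler("xyz",o["tool_rot"]).as_matrix(); 
    z=Rr[:,2]; y=Rr[:,1]; al=np.degrees(np.arctan2(y[0],-y[1])); u=np.array([np.cos(np.radians(al)),np.sin(np.radians(al)),0])
    print("t",round(o["clock"],2),"p",(o["position"]*1000).round(1),"al %.1f rho %.1f lean %.2f"%(al,np.degrees(np.arctan2(z@u,-z[2])),np.degrees(np.arcsin(y[2]))),"q",o["qpos"].round(2),"F",o["force"].round(1),"w",round(o["grip_width"]*1000,1),"g",round(float(o["finger_force"]),1))
E
python3 - <<'E'
from h import *
from workcell import observe
o=observe(); where(o); step([450,-200,300],90,0,o)
E
```

```text
t 0.1 p [ 283.3 -556.7  208.5] al 27.0 rho -0.0 lean -0.06 q [ 1.03  0.52 -0.04  1.6   0.02  1.02 -0.11] F [-0.1  0.2 -0.1] w 85.5 g 0.0
row [0.6207, -0.4848, -0.1826, -0.0004, -0.0002, -0.5252] mm 404.0 deg 63.0
```

Request:
play_rows([
  [0, 0, -0.1, 0, 0, 0, 0],
  [0, 0, -0.18, 0, 0, -0.05, 0],
  [0.62, -0.485, -0.183, 0, 0, -0.525, 0],
  [0.62, -0.485, -0.183, 0, 0, -0.525, 0],
  [0.62, -0.485, -0.183, 0, 0, -0.525, 0],
  [0.62, -0.485, -0.183, 0, 0, -0.525, 0],
  [0.62, -0.485, -0.183, 0, 0, -0.525, 0],
  [0.62, -0.485, -0.183, 0, 0, -0.525, 0],
  [0.62, -0.485, -0.183, 0, 0, -0.525, 0],
  [0.62, -0.485, -0.183, 0, 0, -0.525, 0],
])

```text
clock: 1.1
position: [0.4503, -0.1979, 0.3006]
tool_rot: [3.142, -0.0, 1.575]
force: [0.4, -0.4, -0.6]
grip_width: 0.0855
finger_force: 0.0
```

Request:
play_rows([
  [0, 0, 0, 0, 0, 0, 0],
])

```text
clock: 1.2
position: [0.4518, -0.1949, 0.3007]
tool_rot: [3.141, -0.001, 1.578]
force: [-0.8, -1.8, -0.0]
grip_width: 0.0856
finger_force: 0.0
```

Run:
```python
from h import *
from workcell import *
import json
o=observe(); where(o)
c=get_calibration("wrist"); im=grab_frame("wrist")[:,:,::-1]
cv2.imwrite("pics/w1.png",im); json.dump({k:np.array(v).tolist() for k,v in c.items()},open("w1.json","w"))
step([450,50,300],120,0,o)
```

```text
t 1.2 p [ 451.8 -194.9  300.7] al 90.4 rho 0.1 lean 0.06 q [ 0.65  0.24 -0.43  1.8   0.11  1.13  0.19] F [-0.8 -1.8 -0. ] w 85.6 g 0.0
row [0.4898, -0.0003, 0.0021, 0.0006, -0.0006, -0.2467] mm 245.0 deg 29.6
```

View pics/w1.png

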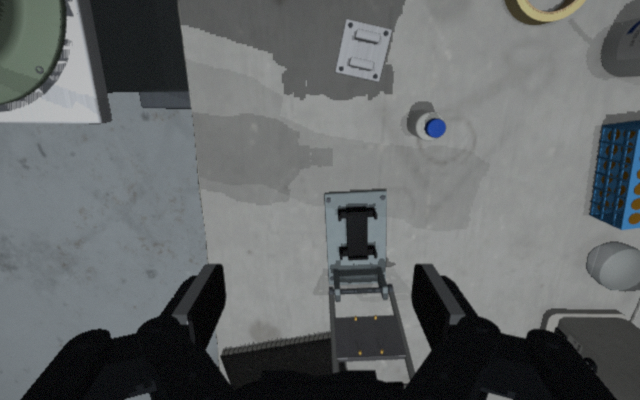

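The wrist view shows the black nest at (357,232), the base plate's -x corners at (326,193) and (386,189), the stand at (364,50) with cheeks at (367,37) and (361,63), and the bottle at (434,127). I'll measure these, then move on to the cartridge.

Request:
play_rows([
  [0.49, 0, 0, 0, 0, -0.246, 0],
  [0.49, 0, 0, 0, 0, -0.246, 0],
  [0.49, 0, 0, 0, 0, -0.246, 0],
  [0.49, 0, 0, 0, 0, -0.246, 0],
  [0.49, 0, 0, 0, 0, -0.246, 0],
  [0.49, 0, 0, 0, 0, -0.246, 0],
  [0.49, 0, 0, 0, 0, -0.246, 0],
  [0.49, 0, 0, 0, 0, -0.246, 0],
])

```text
clock: 2.05
position: [0.45, 0.0432, 0.3003]
tool_rot: [-3.141, 0.0, 2.083]
force: [-1.2, -0.7, -0.6]
grip_width: 0.0852
finger_force: 0.0
```

Run:
```python
from h import *
from workcell import *
import json
c=json.load(open("w1.json")); c["xyz"]=np.array(c["xyz"])
im=cv2.imread("pics/w1.png"); 
M=np.zeros(im.shape[:2],np.uint8); M[198:262,334:382]=(im[198:262,334:382].max(2)<50)
print("nest",[rects(im,c,M,z,30) for z in(.032,)])
x0,x1,y0,y1=330,400,10,90
s=im[y0:y1,x0:x1].min(2); th,m=cv2.threshold(s,0,255,cv2.THRESH_OTSU); M[:]=0;M[y0:y1,x0:x1]=m
print("stand",th,rects(im,c,M,.006,100))
hsv=im.astype(int); m=(hsv[:,:,0]-hsv[:,:,2]>8)&(im.max(2)>80); M[:]=0; M[182:272,318:396]=m[182:272,318:396]
M=cv2.morphologyEx(M,cv2.MORPH_CLOSE,np.ones((25,25)))
print("base",rects(im,c,M,.008,200))
o=observe(); where(o); c=get_calibration("wrist"); im=grab_frame("wrist")[:,:,::-1]
cv2.imwrite("pics/w2.png",im); json.dump({k:np.array(v).tolist() for k,v in c.items()},open("w2.json","w"))
for z,al in((.018,0),):
    p=proj(c,[[.493,.138,.018],[.508,-.067,.006],[.51,-.314,.026]]); print(p.round(0))
x,y=p[0].astype(int); s=im[y-50:y+50,x-50:x+50]; th,m=cv2.threshold(s.min(2),0,255,cv2.THRESH_OTSU); M[:]=0;M[y-50:y+50,x-50:x+50]=m
print("cart",th,rects(im,c,M,.018,100))
```

```text
nest [[(array([357., 232.]), 507.6, -310.2, 83.9, 53.2, -86.4)]]
stand 118.0 [(array([363.,  50.]), 507.4, -65.1, 63.3, 59.0, 78.7), (array([396.,  54.]), 546.1, -69.0, 86.7, 16.9, -85.1)]
base [(array([356., 231.]), 509.3, -321.9, 134.6, 91.3, -86.8)]
t 2.05 p [450.   43.2 300.3] al 119.4 rho -0.0 lean -0.03 q [ 0.36  0.19 -0.67  1.88  0.13  1.11  0.15] F [-1.2 -0.7 -0.6] w 85.2 g 0.0
[[383. 106.]
 [317. 232.]
 [246. 354.]]
cart 113.0 [(array([381., 124.]), 502.1, 125.7, 137.5, 99.8, 29.4)]
```

View pics/w2.png

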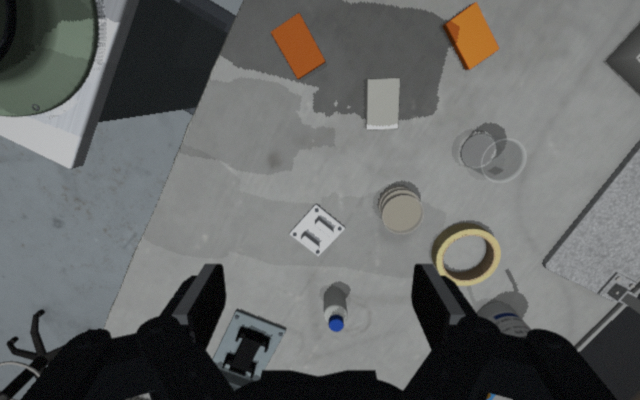

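Run:
```python
from h import *
from workcell import *
import json
c=json.load(open("w2.json")); c["xyz"]=np.array(c["xyz"])
im=cv2.imread("pics/w2.png"); M=np.zeros(im.shape[:2],np.uint8)
g=im.min(2); print(g[103,360:405:4],g[70:138:4,383])
for th in(140,150):
    M[:]=0; M[70:128,358:406]=g[70:128,358:406]>th
    print("cart",rects(im,c,M,.018,100))
s=im[195:262,282:352]; th,m=cv2.threshold(s.min(2),0,255,cv2.THRESH_OTSU); M[:]=0;M[195:262,282:352]=m
print("stand",th,rects(im,c,M,.006,100))
```

```text
[ 89  70 146 149 150 148 148 149 149 147  86  91] [ 86  86 103 149 149 148 150 146 150 149 147 147 146 148 178 132 134]
cart [(array([383., 104.]), 491.5, 140.4, 61.0, 40.4, -59.2)]
cart []
stand 159.0 [(array([317., 232.]), 507.5, -66.2, 62.9, 59.1, 78.8)]
```

Run:
```python
from h import *
from workcell import *
o=observe(); where(o); step([533.5,69.8,99.4],120.8,40,o)
```

```text
t 2.1 p [450.   43.2 300.3] al 119.4 rho -0.0 lean -0.03 q [ 0.36  0.19 -0.67  1.88  0.13  1.11  0.15] F [ 0.1 -0.4 -1. ] w 85.2 g 0.0
row [-0.0354, 0.172, 0.4018, 0.004, 0.3334, -0.0117] mm 219.0 deg 40.0
```

Request:
play_rows([
  [-0.035, 0.172, 0.402, 0.004, 0.333, -0.012, 0],
  [-0.035, 0.172, 0.402, 0.004, 0.333, -0.012, 0],
  [-0.035, 0.172, 0.402, 0.004, 0.333, -0.012, 0],
  [-0.035, 0.172, 0.402, 0.004, 0.333, -0.012, 0],
  [-0.035, 0.172, 0.402, 0.004, 0.333, -0.012, 0],
  [-0.035, 0.172, 0.402, 0.004, 0.333, -0.012, 0],
  [-0.035, 0.172, 0.402, 0.004, 0.333, -0.012, 0],
  [-0.035, 0.172, 0.402, 0.004, 0.333, -0.012, 0],
  [-0.035, 0.172, 0.402, 0.004, 0.333, -0.012, 0],
  [-0.035, 0.172, 0.402, 0.004, 0.333, -0.012, 0],
])

```text
clock: 3.1
position: [0.5337, 0.0719, 0.1011]
tool_rot: [3.139, -0.694, 2.114]
force: [0.0, 0.0, 0.0]
grip_width: 0.0852
finger_force: 0.0
```

Run:
```python
from h import *
from workcell import *
import json
o=observe(); where(o); c=get_calibration("wrist"); im=grab_frame("wrist")[:,:,::-1]; where(observe())
cv2.imwrite("pics/w3.png",im); json.dump({k:np.array(v).tolist() for k,v in c.items()},open("w3.json","w"))
u=np.array([-.512,.859,0]);n=np.array([.859,.512,0]);ct=np.array([492,139.5,18])
print(proj(c,[(ct+a*32*u+b*21*n)/1000 for a,b in((0,0),(1,1),(1,-1),(-1,-1),(-1,1))]).round(0).tolist())
step([494,136.1,7.5],120.8,40,o)
```

```text
t 3.1 p [533.7  71.9 101.1] al 121.0 rho 39.8 lean 0.13 q [ 0.52  0.9  -0.69  1.6  -0.09  1.14  0.54] F [0. 0. 0.] w 85.2 g 0.0
t 3.15 p [533.6  71.9 100.9] al 121.0 rho 39.8 lean 0.12 q [ 0.52  0.9  -0.69  1.6  -0.09  1.14  0.54] F [-0.7  0.  -0.2] w 85.3 g 0.0
[[318.0, 180.0], [341.0, 148.0], [296.0, 148.0], [293.0, 214.0], [343.0, 214.0]]
row [-0.0038, -0.0023, 0.2403, -0.0004, 0.0018, 0.0022] mm 120.0 deg 0.3
```

View pics/w3.png

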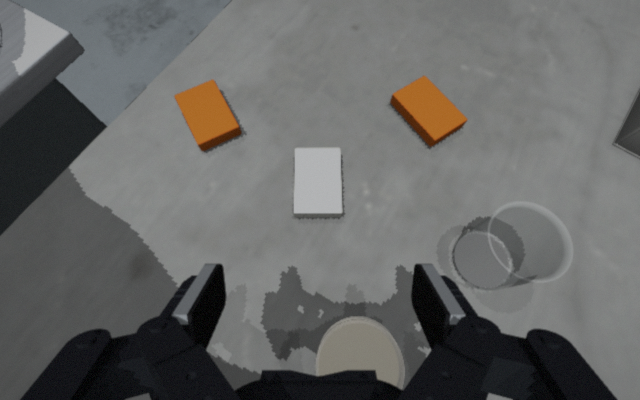

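The view confirms it: the white plate's corners are at (295,148), (341,148), (342,216) and (294,215), where I projected them, so the pose is good to about 1 mm. Descend along the tool axis and grip.

Request:
play_rows([
  [-0.002, -0.001, 0.09, 0, 0, 0, 0],
  [-0.004, -0.002, 0.16, 0, 0, 0, 0],
  [-0.004, -0.002, 0.21, 0, 0, 0, 0],
  [-0.004, -0.002, 0.24, 0, 0, 0, 0],
  [-0.004, -0.002, 0.24, 0, 0, 0, 0],
  [-0.004, -0.002, 0.24, 0, 0, 0, 0],
  [-0.004, -0.002, 0.24, 0, 0, 0, 0.5],
  [-0.004, -0.002, 0.24, 0, 0, 0, 0.8],
  [-0.004, -0.002, 0.24, 0, 0, 0, 0.8],
  [-0.004, -0.002, 0.24, 0, 0, 0, 0.8],
], newtons=40)

```text
clock: 4.15
position: [0.4939, 0.1359, 0.0064]
tool_rot: [3.14, -0.697, 2.112]
force: [-0.2, 0.2, -0.2]
grip_width: 0.0281
finger_force: 0.0
```

Request:
play_rows([
  [0, 0, 0, 0, 0, 0, 0.8],
  [0, 0, 0, 0, 0, 0, 0.8],
  [0, 0, 0, 0, 0, 0, 0.8],
])

```text
clock: 4.45
position: [0.4938, 0.1361, 0.0063]
tool_rot: [3.141, -0.697, 2.112]
force: [-0.7, -0.8, 2.4]
grip_width: 0.017
finger_force: 0.8
```

Run:
```python
from h import *
from workcell import *
o=observe(); where(o)
```

```text
t 4.45 p [493.8 136.1   6.3] al 121.0 rho 40.0 lean 0.05 q [ 0.44  1.   -0.67  1.74 -0.07  0.88  0.53] F [-0.7 -0.8  2.4] w 17.0 g 0.8
```

Request:
play_rows([
  [0, 0, 0, 0, 0, 0, 0],
  [0, 0, 0, 0, 0, 0, 0],
  [0, 0, -0.1, 0, 0, 0, 0],
  [0, 0, -0.2, 0, 0, 0, 0],
  [0, 0, -0.24, 0, 0, 0, 0],
  [0, 0, -0.24, 0, 0, 0, 0],
  [0, 0, -0.24, 0, 0, 0, 0],
])

```text
clock: 5.15
position: [0.5328, 0.0703, 0.0978]
tool_rot: [3.141, -0.698, 2.112]
force: [-0.2, 0.2, -0.7]
grip_width: 0.0858
finger_force: 0.0
```

Run:
```python
from h import *
from workcell import *
import json
o=observe(); where(o); c=get_calibration("wrist"); im=grab_frame("wrist")[:,:,::-1]
cv2.imwrite("pics/w4.png",im); json.dump({k:np.array(v).tolist() for k,v in c.items()},open("w4.json","w"))
g=im.min(2).astype(int); M=np.zeros(g.shape,np.uint8)
M[100:240,250:400]=g[100:240,250:400]>160
k=max(cv2.findContours(M,0,1)[0],key=cv2.contourArea); print(cv2.boundingRect(k),cv2.approxPolyDP(k,4,True)[:,0].tolist())
print(rects(im,c,M,.018,200))
```

```text
t 5.15 p [532.8  70.3  97.8] al 121.0 rho 40.0 lean 0.03 q [ 0.52  0.9  -0.69  1.6  -0.09  1.14  0.55] F [-0.2  0.2 -0.7] w 85.8 g 0.0
(296, 145, 48, 66) [[297, 146], [296, 210], [343, 210], [341, 146]]
[(array([319., 178.]), 490.5, 140.2, 63.2, 40.7, -58.7)]
```

View pics/w4.png

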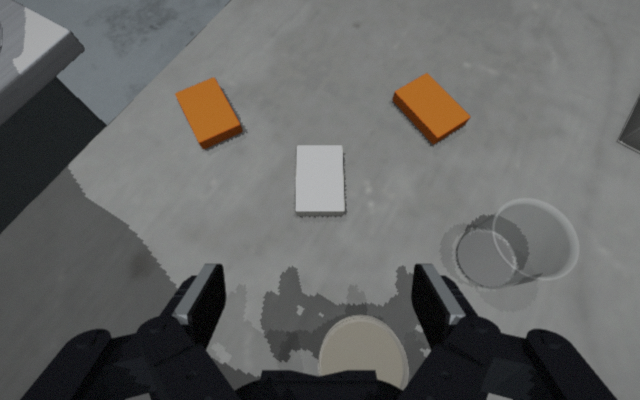

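The cartridge is untouched, corners (297,146) to (343,210). The fingers closed above it. The picture puts the pad tips about 37 mm behind the TCP when open and about 24 mm when nearly shut, so I go deeper.

Run:
```python
from h import *
from workcell import *
o=observe(); where(o); step([489.2,143.3,-7],121,40,o)
```

```text
t 5.2 p [532.4  70.7  97.5] al 121.0 rho 40.0 lean -0.01 q [ 0.52  0.91 -0.69  1.6  -0.09  1.14  0.55] F [-0.2  0.3 -0. ] w 85.3 g 0.0
row [-0.005, 0.001, 0.2686, -0.0003, -0.0002, 0.0001] mm 134.0 deg 0.0
```

Request:
play_rows([
  [-0.003, 0.001, 0.1, 0, 0, 0, 0],
  [-0.005, 0.001, 0.18, 0, 0, 0, 0],
  [-0.005, 0.001, 0.22, 0, 0, 0, 0],
  [-0.005, 0.001, 0.245, 0, 0, 0, 0],
  [-0.005, 0.001, 0.26, 0, 0, 0, 0],
  [-0.005, 0.001, 0.268, 0, 0, 0, 0],
  [-0.005, 0.001, 0.268, 0, 0, 0, 0],
  [-0.005, 0.001, 0.268, 0, 0, 0, 0.5],
  [-0.005, 0.001, 0.268, 0, 0, 0, 0.5],
  [-0.005, 0.001, 0.268, 0, 0, 0, 0.5],
], newtons=40)

```text
clock: 6.2
position: [0.4909, 0.1421, -0.0058]
tool_rot: [3.14, -0.697, 2.112]
force: [-0.2, 0.2, -0.3]
grip_width: 0.0439
finger_force: 0.0
```

Request:
play_rows([
  [0, 0, 0, 0, 0, 0, 0.7],
  [0, 0, 0, 0, 0, 0, 0.7],
  [0, 0, 0, 0, 0, 0, 0.7],
])

```text
clock: 6.5
position: [0.4909, 0.1421, -0.0056]
tool_rot: [3.14, -0.697, 2.112]
force: [1.2, -4.3, 7.3]
grip_width: 0.0405
finger_force: 39.6
```

Gripped at 40.5 mm and 39.6 N. Lift, then go above the stand at tilt -50°.

```bash
cat >> h.py <<'E'
C1=np.array([9.1,0,-14.1])  # cartridge centre in tool, grip 1
def tcp_for(center,al,rho,C): return np.array(center)-tool(al,rho).apply(C)
E
python3 - <<'E'
from h import *
from workcell import *
o=observe(); where(o)
p0=o["position"]*1000
a=p0+[0,0,120]; step(a,121,40,o)
b=tcp_for([507.8,-63.6,110],78.7,-50,C1); print(b); step(b,78.7,-50,frm=(a,121,40))
E
```

```text
t 6.5 p [490.9 142.1  -5.6] al 121.0 rho 39.9 lean 0.06 q [ 0.43  1.02 -0.67  1.74 -0.07  0.85  0.53] F [ 1.2 -4.3  7.3] w 40.5 g 39.6
row [0.1541, 0.0003, -0.184, 0.0007, 0.0006, 0.0001] mm 120.0 deg 0.1
[504.53738033 -79.92781645 107.90769914]
row [-0.3106, -0.2053, -0.2438, 0.034, -0.7126, 0.3884] mm 222.0 deg 97.5
```

Request:
play_rows([
  [0.077, 0, -0.092, 0, 0, 0, 0.7],
  [0.154, 0, -0.184, 0, 0, 0, 0.7],
  [0.154, 0, -0.184, 0, 0, 0, 0.7],
  [0.154, 0, -0.184, 0, 0, 0, 0.7],
  [0.154, 0, -0.184, 0, 0, 0, 0.7],
])

```text
clock: 7.0
position: [0.4905, 0.1419, 0.1135]
tool_rot: [3.141, -0.697, 2.112]
force: [0.0, 0.5, -1.1]
grip_width: 0.0409
finger_force: 41.3
```

Request:
play_rows([
  [-0.311, -0.205, -0.244, 0.034, -0.713, 0.388, 0.7],
  [-0.311, -0.205, -0.244, 0.034, -0.713, 0.388, 0.7],
  [-0.311, -0.205, -0.244, 0.034, -0.713, 0.388, 0.7],
  [-0.311, -0.205, -0.244, 0.034, -0.713, 0.388, 0.7],
  [-0.311, -0.205, -0.244, 0.034, -0.713, 0.388, 0.7],
  [-0.311, -0.205, -0.244, 0.034, -0.713, 0.388, 0.7],
  [-0.311, -0.205, -0.244, 0.034, -0.713, 0.388, 0.7],
  [-0.311, -0.205, -0.244, 0.034, -0.713, 0.388, 0.7],
  [-0.311, -0.205, -0.244, 0.034, -0.713, 0.388, 0.7],
  [-0.311, -0.205, -0.244, 0.034, -0.713, 0.388, 0.7],
])

```text
clock: 8.0
position: [0.5043, -0.0796, 0.1073]
tool_rot: [-3.061, 0.686, 1.505]
force: [0.8, -0.3, -1.8]
grip_width: 0.0406
finger_force: 41.2
```

Run:
```python
from h import *
from workcell import *
o=observe(); where(o)
b=[504.5,-79.9,107.9]; step(b,78.7,-50,o)
```

```text
t 8.0 p [504.3 -79.6 107.3] al 83.3 rho -39.4 lean -3.59 q [-0.35  0.68 -0.    1.89  0.66  1.08 -0.92] F [ 0.8 -0.3 -1.8] w 40.6 g 41.2
row [-0.0013, 0.0005, -0.0007, 0.0055, -0.0872, 0.0481] mm 1.0 deg 12.0
```

Request:
play_rows([
  [-0.001, 0, -0.001, 0.005, -0.087, 0.048, 0.7],
  [-0.001, 0, -0.001, 0.005, -0.087, 0.048, 0.7],
  [-0.001, 0, -0.001, 0.005, -0.087, 0.048, 0.7],
  [-0.001, 0, -0.001, 0.005, -0.087, 0.048, 0.7],
  [-0.001, 0, -0.001, 0.005, -0.087, 0.048, 0.7],
])

```text
clock: 8.5
position: [0.5041, -0.0809, 0.1083]
tool_rot: [-3.137, 0.865, 1.377]
force: [0.2, -0.0, -1.4]
grip_width: 0.0403
finger_force: 41.3
```

Run:
```python
from h import *
from workcell import *
import json
o=observe(); where(o); c=get_calibration("wrist"); w=grab_frame("wrist")[:,:,::-1]; s=grab_frame("side")[:,:,::-1]; t=grab_frame("top")[:,:,::-1]
json.dump({k:np.array(v).tolist() for k,v in c.items()},open("w5.json","w"))
for n,i in(("w5",w),("s5",s),("t5",t)): cv2.imwrite(f"pics/{n}.png",i)
cs,ct=get_calibration("side"),get_calibration("top")
print(proj(cs,[[.5074,-.0656,.006],[.5078,-.0636,.11]]),proj(ct,[[.5074,-.0656,.006],[.5078,-.0636,.11]]))
x,y=proj(cs,[[.5074,-.0656,.05]])[0].astype(int)
a=cv2.resize(s[y-50:y+50,x-40:x+40],None,fx=5,fy=5,interpolation=2)
b=cv2.resize(w,(640,400))[:, :]; b=cv2.resize(b[100:400,120:520],(400,300))
out=np.zeros((500,800,3),np.uint8); out[:,:400]=a; out[:300,400:]=b; cv2.imwrite("pics/v5.png",out)
```

```text
t 8.5 p [504.1 -80.9 108.3] al 78.7 rho -49.6 lean -0.16 q [-0.46  0.78  0.06  1.84  0.69  1.2  -1.09] F [ 0.2 -0.  -1.4] w 40.3 g 41.3
[[324.50221441 233.54504191]
 [324.31876657 204.21686212]] [[314.37354572 199.39743579]
 [313.29263057 195.6095945 ]]
```

View pics/v5.png

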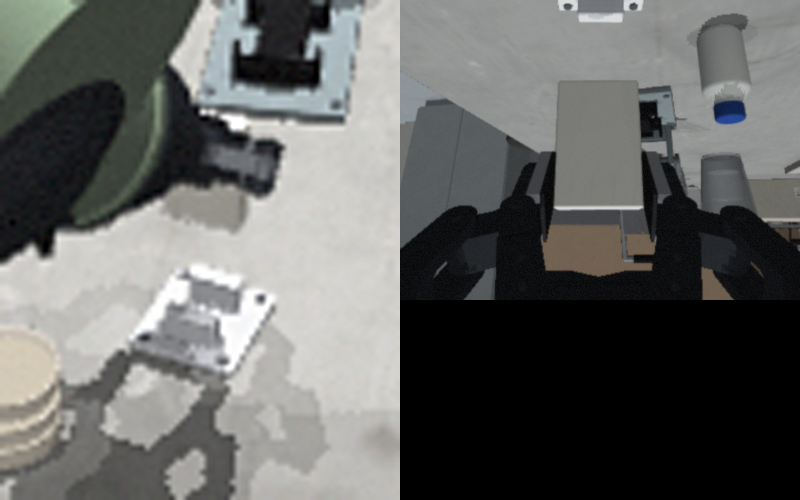

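The wrist crop shows the cartridge held with its plain face toward the camera, corners at w5 pixels of about (277,181), (358,181), (360,307), (277,307). It seems to have turned in the grip, so I solve its pose with solvePnP.

```bash
cat >> h.py <<'E'
def face_pose(im,c,o,roi,lo=130,pts=None):
    """pose of the plain face from its 4 corners: centre & angle of long axis in the tool frame"""
    x0,x1,y0,y1=roi; g=im.min(2); M=np.zeros(g.shape,np.uint8); M[y0:y1,x0:x1]=(g[y0:y1,x0:x1]>lo)
    k=max(cv2.findContours(M,0,1)[0],key=cv2.contourArea); q=cv2.approxPolyDP(k,6,True)[:,0].astype(float)
    print("corners",q.tolist())
    return q
def pnp(c,o,q,L=64,W=42):
    # q: TL,TR,BR,BL in the picture, long side along rows
    Km=np.array([[K(c),0,c["cx"]],[0,K(c),c["cy"]],[0,0,1]])
    ob=np.array([[-W/2,-L/2,0],[W/2,-L/2,0],[W/2,L/2,0],[-W/2,L/2,0]])
    for ok,r,t,e in [(0,r,t,e) for r,t,e in zip(*cv2.solvePnPGeneric(ob,np.array(q,float),Km,None,flags=cv2.SOLVEPNP_IPPE)[1:4])]:
        Rc=R.from_euler("xyz",c["rotation"]); Rt=R.from_euler("xyz",o["tool_rot"])
        A=Rc*R.from_rotvec(r.ravel()); P=np.array(c["xyz"])*1000+Rc.apply(t.ravel())
        n=A.apply([0,0,1]); cen=P+7*n   # object z = into the plate
        T=Rt.inv()
        print("err",e.round(2),"face",P.round(1),"centre",cen.round(1),"in tool",T.apply(cen-o["position"]*1000).round(1),"up-axis world",A.apply([0,1,0]).round(3),"normal in",n.round(3),"widthaxis",A.apply([1,0,0]).round(3))
E
python3 - <<'E'
from h import *
from workcell import observe
import json
o=observe(); im=cv2.imread("pics/w5.png"); c=json.load(open("w5.json"))
g=im.min(2); print(g[240,262:374:4],g[170:192:2,318],g[290:320:2,318])
M=np.zeros(g.shape,np.uint8)
q=face_pose(im,c,o,(265,372,170,312),128)
E
```

```text
[150 153 152 149 117 121 121 120 120 121 123 122 121 120 122 121 121 119
 120 120 122 119 120 120 117  72  73  66] [149 147 150 150 149 126 116 119 121 120 121] [121 118 122 121 121 121 120 123 175 209  82  67  69  69  70]
corners [[265.0, 250.0], [274.0, 250.0], [279.0, 180.0], [356.0, 179.0], [365.0, 187.0], [371.0, 170.0], [265.0, 170.0]]
```

Run:
```python
from h import *
from workcell import observe
import json
o=observe(); im=cv2.imread("pics/w5.png"); c=json.load(open("w5.json"))
g=cv2.medianBlur(im.min(2),3)
m=((g>108)&(g<136)).astype(np.uint8); m[:170]=0;m[315:]=0;m[:,:265]=0;m[:,372:]=0
m=cv2.morphologyEx(m,cv2.MORPH_OPEN,np.ones((9,9)))
rows=np.arange(184,302,4); L=[];Rr=[]
for r in rows:
    x=np.where(m[r])[0]; L.append(x.min()-.5); Rr.append(x.max()+.5)
l=np.polyfit(rows,L,1); rr=np.polyfit(rows,Rr,1); cols=np.arange(282,354,6)
T=np.polyfit(cols,[np.where(m[:,x])[0].min()-.5 for x in cols],1); B=np.polyfit(cols,[np.where(m[:,x])[0].max()+.5 for x in cols],1)
print(L[::5],Rr[::5],l,rr,T,B)
def X(h,v): # row=h0*x+h1 ; x=v0*row+v1
    y=(h[0]*v[1]+h[1])/(1-h[0]*v[0]); return [v[0]*y+v[1],y]
q=[X(T,l),X(T,rr),X(B,rr),X(B,l)]; print(np.round(q,1).tolist()); pnp(c,o,q)
```

```text
[np.float64(277.5), np.float64(276.5), np.float64(275.5), np.float64(274.5), np.float64(276.5), np.float64(275.5)] [np.float64(356.5), np.float64(357.5), np.float64(358.5), np.float64(359.5), np.float64(359.5), np.float64(360.5)] [-1.78531702e-02  2.80120467e+02] [4.26028921e-02 3.48856767e+02] [-7.6994222e-16  1.7950000e+02] [-1.4749414e-15  3.0450000e+02]
[[276.9, 179.5], [356.5, 179.5], [361.8, 304.5], [274.7, 304.5]]
err [0.66] face [506.4 -63.4 110.8] centre [504.7 -70.1 110.6] in tool [ 5.3 -1.7 -9.2] up-axis world [ 0.008 -0.041  0.999] normal in [-0.252 -0.967 -0.038] widthaxis [ 0.968 -0.251 -0.018]
err [1.94] face [506.1 -63.5 113.5] centre [505.3 -69.6 110.3] in tool [ 5.9 -1.2 -9.5] up-axis world [-0.076 -0.458  0.886] normal in [-0.123 -0.877 -0.464] widthaxis [ 0.989 -0.144  0.011]
```

Run:
```python
from h import *
from workcell import *
import json
o=observe(); im=cv2.imread("pics/w5.png"); c=json.load(open("w5.json"))
M=np.zeros(im.shape[:2],np.uint8); s=im[55:128,255:390].min(2); th,m=cv2.threshold(s,0,255,cv2.THRESH_OTSU); M[55:128,255:390]=m
print(th,[r for r in rects(im,c,M,.006,80)])
print(proj(c,[(np.array([507.5,-66,6])+[*(R.from_euler("z",78.7,degrees=True).apply([a*32,b*30,0]))])/1000 for a,b in((1,1),(1,-1),(-1,-1),(-1,1))]).round(1).tolist())
for z in (60,38): step(tcp_for([507.9,-64,z],78.7,-50,C1),78.7,-50,o)
cv2.imwrite("pics/v6.png",cv2.resize(im[50:200,230:400],None,fx=3.5,fy=3.5,interpolation=2))
```

```text
166.0 [(array([320., 118.]), 499.0, -107.3, 33.3, 11.2, -11.0), (array([357.,  84.]), 527.9, -77.7, 51.0, 14.7, 78.5), (array([284.,  84.]), 483.8, -69.1, 51.1, 15.3, 77.9)]
[[265.7, 34.5], [376.9, 34.7], [362.2, 109.2], [278.9, 109.0]]
row [0.0777, 0.0008, 0.0652, -0.0008, -0.0037, 0.0006] mm 51.0 deg 0.5
row [0.1112, 0.0009, 0.0937, -0.0008, -0.0037, 0.0006] mm 73.0 deg 0.5
```

View pics/v6.png

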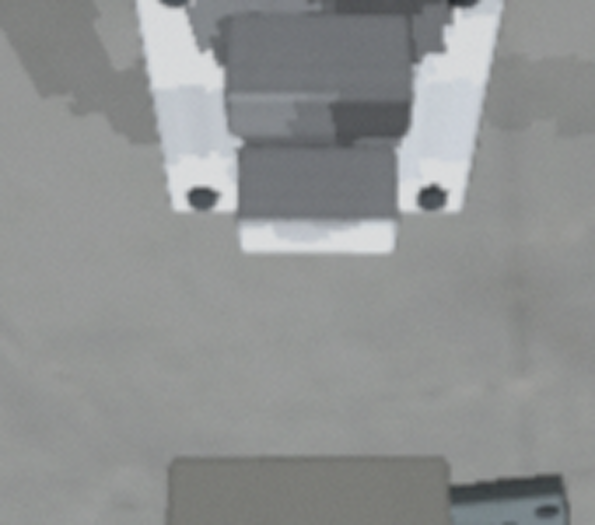

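The stand's near corners at (279,110.6) and (362.6,110.6) agree with my estimate to about 1 mm, and the cartridge edge runs parallel to them. Lower it into the slot.

Request:
play_rows([
  [0.04, 0.001, 0.033, 0, -0.004, 0, 0.7],
  [0.078, 0.001, 0.065, -0.001, -0.004, 0, 0.7],
  [0.078, 0.001, 0.065, -0.001, -0.004, 0, 0.7],
  [0.085, 0.001, 0.071, -0.001, -0.004, 0, 0.7],
  [0.092, 0.001, 0.077, -0.001, -0.004, 0, 0.7],
  [0.098, 0.001, 0.083, -0.001, -0.004, 0, 0.7],
  [0.102, 0.001, 0.086, -0.001, -0.004, 0, 0.7],
  [0.106, 0.001, 0.09, -0.001, -0.004, 0, 0.7],
  [0.108, 0.001, 0.092, -0.001, -0.004, 0, 0.7],
  [0.108, 0.001, 0.092, -0.001, -0.004, 0, 0.7],
])

```text
clock: 9.65
position: [0.5045, -0.08, 0.0371]
tool_rot: [-3.14, 0.875, 1.378]
force: [-1.2, 1.0, -1.0]
grip_width: 0.0412
finger_force: 41.2
```

Run:
```python
from h import *
from workcell import *
o=observe(); where(o); print((o["position"]*1000+R.from_euler("xyz",o["tool_rot"]).apply(C1)).round(1))
```

```text
t 9.65 p [504.5 -80.   37.1] al 78.8 rho -50.1 lean -0.08 q [-0.46  0.91  0.06  1.83  0.72  1.11 -1.17] F [-1.2  1.  -1. ] w 41.2 g 41.2
[507.8 -63.7  39.2]
```

In the slot, with the bottom at about 7 mm and no contact force. Lower 2 mm, release, and back off along the tool axis.

Request:
play_rows([
  [0.002, 0, 0.0015, 0, 0, 0, 0.7],
  [0.003, 0, 0.0025, 0, 0, 0, 0.7],
  [0.003, 0, 0.0025, 0, 0, 0, 0.7],
  [0.003, 0, 0.0025, 0, 0, 0, 0.45],
  [0.003, 0, 0.0025, 0, 0, 0, 0.2],
  [0.003, 0, 0.0025, 0, 0, 0, 0],
  [0.003, 0, 0.0025, 0, 0, 0, 0],
  [0.003, 0, 0.0025, 0, 0, 0, 0],
])

```text
clock: 10.45
position: [0.5046, -0.08, 0.0352]
tool_rot: [-3.14, 0.874, 1.378]
force: [-0.3, -0.3, 0.3]
grip_width: 0.0855
finger_force: 0.0
```

Request:
play_rows([
  [0, 0, -0.05, 0, 0, 0, 0],
  [0, 0, -0.15, 0, 0, 0, 0],
  [0, 0, -0.25, 0, 0, 0, 0],
  [0, 0, -0.3, 0, 0, 0, 0],
  [0, 0, -0.3, 0, 0, 0, 0],
  [0, 0, -0.3, 0, 0, 0, 0],
])

```text
clock: 11.05
position: [0.5269, 0.0326, 0.1313]
tool_rot: [-3.14, 0.875, 1.378]
force: [-0.6, -0.7, -1.0]
grip_width: 0.0854
finger_force: 0.0
```

Run:
```python
from h import *
from workcell import *
import json
o=observe(); where(o); c=get_calibration("wrist"); w=grab_frame("wrist")[:,:,::-1]; s=grab_frame("side")[:,:,::-1]
cv2.imwrite("pics/w6.png",w); cv2.imwrite("pics/s6.png",s); json.dump({k:np.array(v).tolist() for k,v in c.items()},open("w6.json","w"))
p=proj(c,[[.5078,-.0637,.038]])[0].astype(int); print(p)
x,y=proj(get_calibration("side"),[[.5074,-.0656,.04]])[0].astype(int)
out=np.zeros((400,800,3),np.uint8); out[:,:400]=cv2.resize(s[y-40:y+40,x-40:x+40],(400,400),interpolation=2)
x0=max(p[0]-80,0);y0=max(p[1]-80,0); out[:,400:]=cv2.resize(w[y0:y0+160,x0:x0+160],(400,400),interpolation=2); print(x0,y0)
cv2.imwrite("pics/v7.png",out)
```

```text
t 11.05 p [526.9  32.6 131.3] al 78.9 rho -50.1 lean -0.06 q [-0.57  0.81  0.02  1.65  0.59  1.39 -1.08] F [-0.6 -0.7 -1. ] w 85.4 g 0.0
[319 170]
239 90
```

View pics/v7.png

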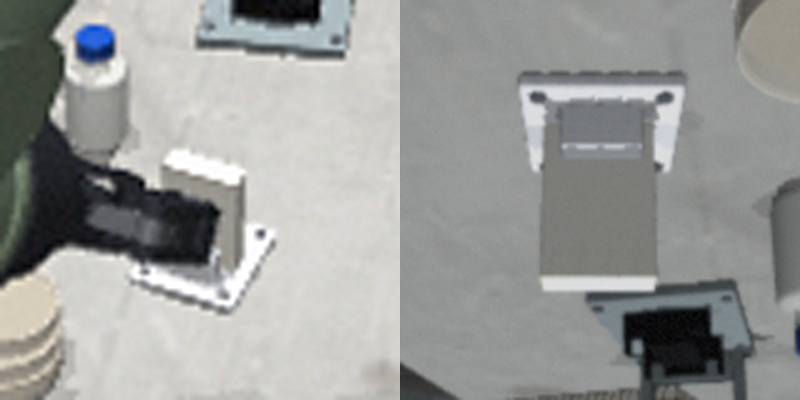

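Left half: the cartridge stands upright in the slot on its short end, lying against the bottle-side view at crop (205,210). Right half: its plain face is seen square, top-end corners at w6 of about (295,200) and (342,200). That uses up my picture allowance, so from here I check numerically. Now go around to the port side (tilt +50°).

Run:
```python
from h import *
from workcell import *
import json
o=observe(); where(o); c=json.load(open("w6.json")); im=cv2.imread("pics/w6.png")
print("top edge at z70",ray(c,[[295,200],[341.8,200]],.07).round(4).tolist())
a=o["position"]*1000+[0,0,150]; step(a,78.8,-50.1,o)
cen=np.array([507.8,-63.9,38]); d=tool(78.8,50).apply([0,0,1]); pre=cen-95*d; b=pre+[0,0,100]; print(pre)
step(b,78.8,50,frm=(a,78.8,-50.1))
```

```text
t 11.15 p [526.4  31.6 130.9] al 78.8 rho -50.2 lean -0.12 q [-0.57  0.81  0.02  1.66  0.59  1.39 -1.08] F [ 0.5 -0.4  0.3] w 85.3 g 0.0
top edge at z70 [[0.4875, -0.055, 0.07], [0.5284, -0.063, 0.07]]
row [-0.2304, -0.0006, -0.1921, -0.0007, 0.0007, 0.0007] mm 150.0 deg 0.1
[ 493.66474619 -135.28824834   99.06482292]
row [-0.0926, 0.0005, 0.366, 0.0, 0.8342, 0.0] mm 189.0 deg 100.1
```

Request:
play_rows([
  [-0.077, 0, -0.064, 0, 0, 0, 0],
  [-0.153, 0, -0.128, 0, 0, 0, 0],
  [-0.23, 0, -0.192, 0, 0, 0, 0],
  [-0.23, 0, -0.192, 0, 0, 0, 0],
  [-0.23, 0, -0.192, 0, 0, 0, 0],
])

```text
clock: 11.65
position: [0.527, 0.0319, 0.2815]
tool_rot: [-3.141, 0.874, 1.375]
force: [-0.0, -0.5, -0.7]
grip_width: 0.0853
finger_force: 0.0
```

Request:
play_rows([
  [-0.09, 0, 0.366, 0, 0.834, 0, 0],
  [-0.09, 0, 0.366, 0, 0.834, 0, 0],
  [-0.09, 0, 0.366, 0, 0.834, 0, 0],
  [-0.09, 0, 0.366, 0, 0.834, 0, 0],
  [-0.09, 0, 0.366, 0, 0.834, 0, 0],
  [-0.09, 0, 0.366, 0, 0.834, 0, 0],
  [-0.09, 0, 0.366, 0, 0.834, 0, 0],
  [-0.09, 0, 0.366, 0, 0.834, 0, 0],
  [-0.09, 0, 0.366, 0, 0.834, 0, 0],
  [-0.09, 0, 0.366, 0, 0.834, 0, 0],
])

```text
clock: 12.65
position: [0.494, -0.134, 0.198]
tool_rot: [-3.137, -0.55, 1.373]
force: [0.9, 0.5, 0.3]
grip_width: 0.0854
finger_force: 0.0
```

Run:
```python
from h import *
from workcell import *
o=observe(); where(o)
cen=np.array([507.3,-65,38]); d=tool(78.8,50).apply([0,0,1]); pre=cen-95*d; print(pre); step(pre,78.8,50,o)
```

```text
t 12.65 p [ 494. -134.  198.] al 78.8 rho 31.5 lean -0.23 q [ 0.69  0.5  -0.27  1.83 -0.47  1.02  0.54] F [0.9 0.5 0.3] w 85.4 g 0.0
[ 493.16474619 -136.38824834   99.06482292]
row [-0.1077, 0.0002, 0.166, -0.0014, 0.1539, -0.0013] mm 99.0 deg 18.5
```

Request:
play_rows([
  [0, 0, 0, 0, 0.07, 0, 0],
  [0, 0, 0, -0.001, 0.14, -0.001, 0],
  [-0.04, 0, 0.06, -0.001, 0.154, -0.001, 0],
  [-0.08, 0, 0.12, -0.001, 0.154, -0.001, 0],
  [-0.108, 0, 0.166, -0.001, 0.154, -0.001, 0],
  [-0.108, 0, 0.166, -0.001, 0.154, -0.001, 0],
  [-0.108, 0, 0.166, -0.001, 0.154, -0.001, 0],
])

```text
clock: 13.35
position: [0.4926, -0.136, 0.0992]
tool_rot: [-3.135, -0.868, 1.372]
force: [0.5, 0.1, 0.5]
grip_width: 0.0851
finger_force: 0.0
```

Run:
```python
from h import *
from workcell import *
import json
o=observe(); where(o); c=get_calibration("wrist"); im=grab_frame("wrist")[:,:,::-1]
cv2.imwrite("pics/w7.png",im); json.dump({k:np.array(v).tolist() for k,v in c.items()},open("w7.json","w"))
u=np.array([.194,.981,0]); n=np.array([.981,-.194,0]); cen=np.array([507.3,-65,38])
P=[cen+a*7*u+b*21*n+[0,0,32] for a,b in((1,-1),(1,1),(-1,1),(-1,-1))]; print(proj(c,np.array(P)/1000).round(1).tolist())
g=im.min(2); x=int(proj(c,cen/1000)[0,0]); 
y0=int(proj(c,P[0]/1000)[0,1]); print(x,y0,"col",g[y0-12:y0+60:2,x].tolist()); 
r=int(proj(c,P[2]/1000)[0,1])-4; print("row",r,g[r,x-60:x+60:3].tolist())
step(cen+35*tool(78.8,50).apply([0,0,1]),78.8,50,o)
```

```text
t 13.35 p [ 492.6 -136.    99.2] al 78.9 rho 49.7 lean -0.24 q [ 0.87  0.82 -0.34  1.8  -0.63  1.04  0.85] F [0.5 0.1 0.5] w 85.1 g 0.0
[[293.3, 164.5], [348.2, 164.4], [349.0, 179.6], [292.5, 179.6]]
320 164 col [129, 128, 128, 129, 131, 135, 172, 174, 173, 173, 175, 174, 172, 111, 93, 92, 92, 91, 68, 62, 61, 59, 65, 60, 63, 62, 62, 64, 60, 78, 88, 109, 172, 174, 174, 174]
row 175 [129, 127, 127, 127, 130, 132, 130, 128, 129, 128, 131, 175, 173, 175, 173, 175, 173, 174, 176, 174, 172, 174, 173, 176, 173, 173, 174, 175, 174, 150, 131, 133, 133, 131, 131, 130, 130, 132, 130, 129]
row [0.0007, 0.0024, 0.2598, -0.002, 0.0024, -0.0009] mm 130.0 deg 0.4
```

The top end appears at rows 163–178 and columns 293–347, within 1 px of prediction. Move in and grip.

Request:
play_rows([
  [0, 0.002, 0.09, -0.002, 0.002, 0, 0],
  [0.001, 0.002, 0.17, -0.002, 0.002, 0, 0],
  [0.001, 0.002, 0.22, -0.002, 0.002, 0, 0],
  [0.001, 0.002, 0.25, -0.002, 0.002, 0, 0],
  [0.001, 0.002, 0.26, -0.002, 0.002, 0, 0],
  [0.001, 0.002, 0.26, -0.002, 0.002, 0, 0],
  [0.001, 0.002, 0.26, -0.002, 0.002, 0, 0],
  [0.001, 0.002, 0.26, -0.002, 0.002, 0, 0.4],
  [0.001, 0.002, 0.26, -0.002, 0.002, 0, 0.5],
  [0.001, 0.002, 0.26, -0.002, 0.002, 0, 0.5],
], newtons=40)

```text
clock: 14.4
position: [0.5131, -0.0395, 0.0158]
tool_rot: [3.14, -0.87, 1.376]
force: [0.1, -0.3, 0.7]
grip_width: 0.044
finger_force: 0.0
```

Request:
play_rows([
  [0, 0, 0, 0, 0, 0, 0.7],
  [0, 0, 0, 0, 0, 0, 0.7],
  [0, 0, 0, 0, 0, 0, 0.7],
])

```text
clock: 14.7
position: [0.5132, -0.0393, 0.016]
tool_rot: [3.14, -0.87, 1.376]
force: [-1.6, -3.1, 5.4]
grip_width: 0.0407
finger_force: 40.1
```

Run:
```python
from h import *
from workcell import *
o=observe(); where(o)
a=o["position"]*1000+[0,0,120]; step(a,78.8,50,o)
cen=np.array([507.3,-65,38]); print("C2",R.from_euler("xyz",o["tool_rot"]).inv().apply(cen-o["position"]*1000).round(1))
```

```text
t 14.7 p [513.2 -39.3  16. ] al 78.7 rho 49.9 lean 0.07 q [ 0.78  0.95 -0.43  1.9  -0.74  0.76  0.93] F [-1.6 -3.1  5.4] w 40.7 g 40.1
row [0.1835, 0.0003, -0.1547, 0.0007, 0.001, 0.0002] mm 120.0 deg 0.2
C2 [ -0.1  -0.7 -34.3]
```

Gripped. Lift and move to a viewing pose beside the press to measure the nest.

Run:
```python
from h import *
from workcell import *
o=observe(); a=o["position"]*1000+[0,0,120]
step([420,-340,300],93.3,0,frm=(a,78.7,50))
```

```text
row [-0.1512, -0.065, -0.6906, 0.0531, -0.4144, -0.1138] mm 355.0 deg 52.0
```

Request:
play_rows([
  [0.05, 0, -0.042, 0, 0, 0, 0.7],
  [0.12, 0, -0.1, 0, 0, 0, 0.7],
  [0.184, 0, -0.155, 0, 0, 0, 0.7],
  [0.184, 0, -0.155, 0, 0, 0, 0.7],
  [0.184, 0, -0.155, 0, 0, 0, 0.7],
])

```text
clock: 15.2
position: [0.5131, -0.0394, 0.1364]
tool_rot: [3.138, -0.869, 1.378]
force: [-0.8, 0.1, -1.2]
grip_width: 0.0411
finger_force: 41.0
```

Request:
play_rows([
  [-0.151, -0.065, -0.69, 0.053, -0.414, -0.114, 0.7],
  [-0.151, -0.065, -0.69, 0.053, -0.414, -0.114, 0.7],
  [-0.151, -0.065, -0.69, 0.053, -0.414, -0.114, 0.7],
  [-0.151, -0.065, -0.69, 0.053, -0.414, -0.114, 0.7],
  [-0.151, -0.065, -0.69, 0.053, -0.414, -0.114, 0.7],
  [-0.151, -0.065, -0.69, 0.053, -0.414, -0.114, 0.7],
  [-0.151, -0.065, -0.69, 0.053, -0.414, -0.114, 0.7],
  [-0.151, -0.065, -0.69, 0.053, -0.414, -0.114, 0.7],
  [-0.151, -0.065, -0.69, 0.053, -0.414, -0.114, 0.7],
  [-0.151, -0.065, -0.69, 0.053, -0.414, -0.114, 0.7],
])

```text
clock: 16.2
position: [0.42, -0.3382, 0.2989]
tool_rot: [-3.141, -0.0, 1.63]
force: [1.0, 0.4, -0.8]
grip_width: 0.0412
finger_force: 41.0
```

Request:
play_rows([
  [0, 0, 0, 0, 0, 0, 0.7],
  [0, 0, 0, 0, 0, 0, 0.7],
])

```text
clock: 16.4
position: [0.4202, -0.3384, 0.2998]
tool_rot: [-3.141, 0.001, 1.631]
force: [-0.6, 0.4, -0.2]
grip_width: 0.041
finger_force: 41.0
```

Run:
```python
from h import *
from workcell import *
import json
o=observe(); where(o); c=get_calibration("wrist"); im=grab_frame("wrist")[:,:,::-1]; print((get_calibration("wrist")["xyz"]-c["xyz"]).round(4))
cv2.imwrite("pics/w8.png",im); json.dump({k:np.array(v).tolist() for k,v in c.items()},open("w8.json","w"))
N=np.array([508.5,-313.5,0]); ax=np.array([.058,-.998,0]); ay=np.array([.998,.058,0])
Q=[N+a*ax+b*ay+[0,0,z] for a,b,z in((0,0,26),(-60,46,8),(-60,-46,8),(60,46,8),(60,-46,8))]
q=proj(c,np.array(Q)/1000); print(q.round(1).tolist())
b=im.astype(int); x0,y0=q.min(0).astype(int)-12; x1,y1=q.max(0).astype(int)+12; y0=max(y0,0)
m=((b[:,:,0]-b[:,:,2])>8); M=np.zeros(m.shape,np.uint8); M[y0:y1,x0:x1]=m[y0:y1,x0:x1]
M=cv2.morphologyEx(M,cv2.MORPH_CLOSE,np.ones((35,35)))
print("base",rects(im,c,M,.008,300))
D=np.zeros(m.shape,np.uint8); nx,ny=q[0].astype(int); D[max(ny-45,0):ny+45,nx-36:nx+36]=(im.max(2)<55)[max(ny-45,0):ny+45,nx-36:nx+36]
print("nest z30",rects(im,c,D,.030,100)); k=max(cv2.findContours(D,0,1)[0],key=cv2.contourArea); print(cv2.boundingRect(k))
for r in range(ny-40,ny+42,4): print(r,''.join('#' if D[r,x] else ('b' if m[r,x] else '.') for x in range(nx-40,nx+40)))
```

```text
t 16.4 p [ 420.2 -338.4  299.8] al 93.4 rho -0.0 lean -0.01 q [ 0.64  0.3  -0.09  1.71  0.03  1.14  0.6 ] F [-0.6  0.4 -0.2] w 41.0 g 41.0
[-0.     -0.0001  0.0002]
[[386.3, 138.5], [421.4, 91.2], [352.1, 91.0], [412.8, 178.6], [349.1, 178.5]]
base [(array([384., 140.]), 509.5, -321.9, 134.6, 91.8, -86.6)]
nest z30 [(array([386., 137.]), 507.9, -313.3, 76.2, 57.2, -86.4)]
(364, 109, 47, 59)
98 .......bb.....bbbbbbbbbbbbbbbbbbbbbbbbbbbbbbbbbbbbbbbbbbbbbbbbbbbbbbbbbbbbb.....
102 .......bbbbbbbbbbbbbbbbbbbbbbbbbbbbbbbbbbbbbbbbbbbbbbbbbbbbbbbbbbbbbbbbbbb......
106 .......bbbbbbbbbbbbbbbbbbbbbbbbbbbbbbbbbbbbbbbbbbbbbbbbbbbbbbbbbbbbbbbbbbb......
110 .......bbbbbbbbbbbbbbb.b.....#########################..bbbbbbbbbbbbbbbbbb......
114 ......bbbbbbbbbbbbbb#############################################bbbbbbbb.......
118 ......bbbbbbbbbbbbbbb###########################################.bbbbbbbbb......
122 ......bbbbbbbbbbbbbbbbbbbbbbb########################bbbbbbbbbbbbbbbbbbbb.......
126 ......bbbbbbbbbbbbbbbbbbbbbbb########################bbbbbbbbbbbbbbbbbbb........
130 ......bbbbbbbbbbbbbbbbb
[... 377 characters left out ...]
bbbbbbbbbbb.........
150 .....bbbbbbbbbbbbbbbbbbbbbb.#######################bbbbbbbbbbbbbbbbbbb..........
154 .....bbbbbbbbbbbbbbbbbbbbb.########################.bb..bbbbbbbbbbbbbb..........
158 .....bbbbbbbbbbbbb########################################bbbbbbbbbbb...........
162 .....bbbbbbbbbbbbb###########################################bbbbbbbb...........
166 .....bbbbbbbbbbbbbbb.#.bbbbb#######################.bbbbbb##.bbbbbbbb...........
170 ....bbbbbbbbbbbbbbbbbbbbbbbbbbbbbbbbbbbbbbbbbbbbbbbbbbbbbbbbbbbbbbbb............
174 ....bbbbbbbbbbbbbbbbbbbbbbbbbbbbbbbbbbbbbbbbbbbbbbbbbbbbbbbbbbbbbbbb............
178 ....bbbbbbbbbbbbbbbbbbbbbbbbbbbbbbbbbbbbbbbbbbbbbbbbbbbbbbbbbbbbbbb.............
```

Run:
```python
from h import *
from workcell import *
import json
o=observe(); c=json.load(open("w8.json")); im=cv2.imread("pics/w8.png"); g=im.min(2)
Rt=R.from_euler("xyz",o["tool_rot"]); P=o["position"]*1000
q=[Rt.apply([x,y,z])+P for x,y,z in((20,-21,-60.3),(20,21,-60.3),(-29,21,-19.1),(-29,-21,-19.1),(20+9,21,-60.3+10.7))]
print(proj(c,np.array(q)/1000).round(1).tolist())
print("col318",[(r,int(g[r,318])) for r in range(180,330,3)])
print("row250",[(x,int(g[250,x])) for x in range(255,385,3)])
C2=np.array([-.1,0,-34.3]); al,rho=93.4,-40.1
hi=tcp_for([509.1,-314.2,110],al,rho,C2); print(hi); step(hi,al,rho,o)
for z in(60,45,36,33.5): step(tcp_for([509.1,-314.2,z],al,rho,C2),al,rho,frm=(hi,al,rho))
```

```text
[[264.0, 268.0], [378.0, 268.1], [359.4, 308.9], [280.9, 308.9], [374.7, 233.6]]
col318 [(180, 156), (183, 155), (186, 153), (189, 151), (192, 153), (195, 152), (198, 154), (201, 155), (204, 158), (207, 158), (210, 157), (213, 157), (216, 157), (219, 158), (222, 157), (225, 156), (228, 157), (231, 153), (234, 98), (237, 105), (240, 104), (243, 104), (246, 104), (249, 105), (252, 105), (255, 105), (258, 105), (261, 106), (264, 112), (267, 93), (270, 87), (273, 88), (276, 88), (279, 49), (282, 44), (285, 46), (288, 48), (291, 48), (294, 50), (297, 88), (300, 96), (303, 164), (306, 125), (309, 22), (312, 25), (315, 24), (318, 25), (321, 23), (324, 21), (327, 26)]
row250 [(255, 154), (258, 149), (261, 134), (264, 100), (267, 105), (270, 106), (273, 108), (276, 106), (279, 105), (282, 106), (285, 106), (288, 103), (291, 105), (294, 104), (297, 105), (300, 105), (303, 106), (306, 105), (309, 104), (312, 106), (315, 105), (318, 106), (321, 106), (324, 104), (327, 105), (330, 102), (333, 105), (336, 105), (339, 105), (342, 105), (345, 106), (348, 105), (351, 107), (354, 106), (357, 106), (360, 108), (363, 105), (366, 106), (369, 105), (372, 97), (375, 53), (378, 52), (381, 57), (384, 55)]
[ 510.40574536 -336.17819474   83.69878359]
row [-0.0057, 0.1804, 0.4325, 0.0001, -0.3337, 0.0002] mm 234.0 deg 40.0
row [0.0644, -0.0, 0.0765, 0.0, 0.0, 0.0] mm 50.0 deg 0.0
row [0.0837, -0.0, 0.0994, 0.0, 0.0, 0.0] mm 65.0 deg 0.0
row [0.0953, -0.0, 0.1132, 0.0, 0.0, 0.0] mm 74.0 deg 0.0
row [0.0986, -0.0, 0.117, 0.0, 0.0, 0.0] mm 76.0 deg 0.0
```

The cartridge in the grip matches prediction: end face rows 233–266 and lower edge at 308. The nest is at (509.1,-314.2) with heading 93.4°. Go above the nest, then lower.

Request:
play_rows([
  [0, 0, 0, 0, -0.07, 0, 0.7],
  [0, 0, 0, 0, -0.14, 0, 0.7],
  [0, 0.05, 0.1, 0, -0.21, 0, 0.7],
  [-0.003, 0.1, 0.2, 0, -0.28, 0, 0.7],
  [-0.006, 0.182, 0.3, 0, -0.334, 0, 0.7],
  [-0.006, 0.182, 0.38, 0, -0.334, 0, 0.7],
  [-0.006, 0.182, 0.432, 0, -0.334, 0, 0.7],
  [-0.006, 0.182, 0.432, 0, -0.334, 0, 0.7],
  [-0.006, 0.182, 0.432, 0, -0.334, 0, 0.7],
  [-0.006, 0.182, 0.432, 0, -0.334, 0, 0.7],
])

```text
clock: 17.45
position: [0.5108, -0.3369, 0.0839]
tool_rot: [-3.139, 0.701, 1.632]
force: [-0.2, -0.3, 0.1]
grip_width: 0.0412
finger_force: 40.9
```

Run:
```python
from h import *
from workcell import *
import json
o=observe(); where(o)
C2=np.array([-.1,-.7,-34.3]); al,rho=93.4,-40.1
for z in(60,45,38,34): step(tcp_for([509.1,-314.2,z],al,rho,C2),al,rho,o)
c=get_calibration("wrist"); im=grab_frame("wrist")[:,:,::-1]
cv2.imwrite("pics/w9.png",im); json.dump({k:np.array(v).tolist() for k,v in c.items()},open("w9.json","w"))
```

```text
t 17.45 p [ 510.8 -336.9   83.9] al 93.4 rho -40.2 lean -0.12 q [ 0.03  0.68  0.09  2.04  1.2   0.69 -0.89] F [-0.2 -0.3  0.1] w 41.2 g 40.9
row [0.0659, 0.001, 0.0757, -0.0007, 0.0006, 0.0007] mm 50.0 deg 0.1
row [0.0852, 0.0011, 0.0986, -0.0007, 0.0006, 0.0007] mm 65.0 deg 0.1
row [0.0942, 0.0011, 0.1093, -0.0007, 0.0006, 0.0007] mm 72.0 deg 0.1
row [0.0994, 0.0011, 0.1154, -0.0007, 0.0006, 0.0007] mm 76.0 deg 0.1
```

Request:
play_rows([
  [0.035, 0.001, 0.04, -0.001, 0, 0.001, 0.7],
  [0.066, 0.001, 0.076, -0.001, 0, 0.001, 0.7],
  [0.077, 0.001, 0.09, -0.001, 0, 0.001, 0.7],
  [0.085, 0.001, 0.099, -0.001, 0, 0.001, 0.7],
  [0.09, 0.001, 0.104, -0.001, 0, 0.001, 0.7],
  [0.094, 0.001, 0.109, -0.001, 0, 0.001, 0.7],
  [0.096, 0.001, 0.111, -0.001, 0, 0.001, 0.7],
  [0.096, 0.001, 0.111, -0.001, 0, 0.001, 0.7],
])

```text
clock: 18.3
position: [0.5118, -0.3363, 0.0115]
tool_rot: [3.136, 0.701, 1.626]
force: [0.1, 0.0, 0.3]
grip_width: 0.041
finger_force: 41.0
```

Run:
```python
from h import *
from workcell import *
o=observe(); where(o)
print((o["position"]*1000+R.from_euler("xyz",o["tool_rot"]).apply([-.1,-.7,-34.3])).round(1))
step(tcp_for([509.1,-314.2,33],93.4,-40.1,np.array([-.1,-.7,-34.3])),93.4,-40.1,o)
```

```text
t 18.3 p [ 511.8 -336.3   11.5] al 93.4 rho -40.2 lean 0.22 q [ 0.01  0.83  0.12  2.04  1.35  0.62 -1.12] F [0.1 0.  0.3] w 41.0 g 41.0
[ 509.7 -314.3   37.8]
row [0.0064, -0.0014, 0.0071, 0.0012, 0.0007, -0.0014] mm 5.0 deg 0.2
```

The bottom face is already below the cheek and lip tops with no contact. Seat and release.

Request:
play_rows([
  [0.003, -0.001, 0.003, 0.001, 0.001, -0.001, 0.7],
  [0.005, -0.001, 0.0055, 0.001, 0.001, -0.001, 0.7],
  [0.006, -0.001, 0.0067, 0.001, 0.001, -0.001, 0.7],
  [0.006, -0.001, 0.0067, 0.001, 0.001, -0.001, 0.7],
])

```text
clock: 18.7
position: [0.5113, -0.3362, 0.0087]
tool_rot: [3.14, 0.702, 1.628]
force: [-12.5, 21.3, 42.3]
grip_width: 0.0413
finger_force: 46.4
```

Run:
```python
from h import *
from workcell import *
o=observe(); where(o)
print((o["position"]*1000+R.from_euler("xyz",o["tool_rot"]).apply([-.1,-.7,-34.3])).round(1))
```

```text
t 18.7 p [ 511.3 -336.2    8.7] al 93.4 rho -40.2 lean 0.08 q [ 0.01  0.83  0.12  2.04  1.36  0.62 -1.12] F [-12.5  21.3  42.3] w 41.3 g 46.4
[ 509.3 -314.2   34.9]
```

Request:
play_rows([
  [-0.002, 0, -0.002, 0, 0, 0, 0.7],
  [-0.002, 0, -0.002, 0, 0, 0, 0.7],
])

```text
clock: 18.9
position: [0.5115, -0.3362, 0.0087]
tool_rot: [3.14, 0.7, 1.629]
force: [-4.0, 9.2, 17.0]
grip_width: 0.041
finger_force: 43.3
```

Run:
```python
from h import *
from workcell import *
import json
o=observe(); where(o)
print((o["position"]*1000+R.from_euler("xyz",o["tool_rot"]).apply([-.1,-.7,-34.3])).round(1), o["moment"].round(2))
c=get_calibration("wrist"); im=grab_frame("wrist")[:,:,::-1]
cv2.imwrite("pics/w10.png",im); json.dump({k:np.array(v).tolist() for k,v in c.items()},open("w10.json","w"))
```

```text
t 18.9 p [ 511.5 -336.2    8.7] al 93.4 rho -40.1 lean 0.07 q [ 0.01  0.83  0.12  2.04  1.35  0.61 -1.12] F [-4.   9.2 17. ] w 41.0 g 43.3
[ 509.5 -314.3   35. ] [-0.11  0.71 -0.52]
```

Contact is consistent with the cartridge being on the nest floor, since the 1–2 mm height difference equals the play it had in the slot. Release and back off.

Request:
play_rows([
  [-0.001, 0, -0.001, 0, 0, 0, 0.55],
  [-0.001, 0, -0.001, 0, 0, 0, 0.3],
  [-0.001, 0, -0.001, 0, 0, 0, 0],
  [-0.001, 0, -0.001, 0, 0, 0, 0],
  [-0.001, 0, -0.001, 0, 0, 0, 0],
  [-0.001, 0, -0.05, 0, 0, 0, 0],
  [-0.001, 0, -0.14, 0, 0, 0, 0],
  [-0.001, 0, -0.22, 0, 0, 0, 0],
  [-0.001, 0, -0.28, 0, 0, 0, 0],
  [-0.001, 0, -0.28, 0, 0, 0, 0],
])

```text
clock: 19.95
position: [0.5077, -0.2442, 0.1179]
tool_rot: [3.135, 0.698, 1.629]
force: [0.5, 0.2, -0.3]
grip_width: 0.0856
finger_force: 0.0
```

Run:
```python
from h import *
from workcell import *
import json
o=observe(); where(o)
c=get_calibration("wrist"); im=grab_frame("wrist")[:,:,::-1]
cv2.imwrite("pics/w11.png",im); json.dump({k:np.array(v).tolist() for k,v in c.items()},open("w11.json","w"))
N=np.array([509.1,-314.2,0]); ax=np.array([.059,-.998,0]); ay=np.array([.998,.059,0])
f=lambda L:proj(c,np.array([N+a*ax+b*ay+[0,0,z] for a,b,z in L])/1000).round(1)
print("top corners",f([(-32,-21,40),(-32,21,40),(32,21,40),(32,-21,40)]).tolist(),"ports",f([(s*24,t*13,44) for s in(-1,1) for t in(-1,1)]).tolist())
b=im.astype(int); q=f([(0,0,40)])[0].astype(int); g=im.min(2)
print(q)
for r in range(q[1]-40,q[1]+60,3): print(r,''.join('%x'%(g[r,x]//16) for x in range(q[0]-70,q[0]+70,2)))
step([470,-250,300],93.4,0,o)
```

```text
t 19.95 p [ 507.7 -244.2  117.9] al 93.6 rho -40.0 lean 0.28 q [-0.1   0.59  0.02  2.07  1.05  0.82 -0.9 ] F [ 0.5  0.2 -0.3] w 85.6 g 0.0
top corners [[288.6, 170.3], [342.3, 170.2], [337.9, 210.5], [293.6, 210.6]] ports [[299.2, 180.3], [331.8, 180.2], [301.6, 210.1], [329.8, 210.0]]
[315 192]
152 9999999997777777774000000000000000000000000001000100377777777799999999
155 9999999998777777773001100000000000000000000000000100277777777799999999
158 9999999998777777772000122100011000000000100002221000277777777899999999
161 9999999999777777772015666632222222222222333236766610177777777999999999
164 9999999999877777772117676777677777766777777677766611277787787999999999
167 9999999999977777773127677777777777777777777777777721377788877999999999
170 9999999999977777777457677777777777777777777777777755687777879999999999
173 99999999999877878887889ddddabdddddddddddddddddddc777887887879999999999
176 99999999999978887887789dc777768dddddddddc967767db777888877779999999999
179 99999999999977777777779d9abbb88dddddddddc7bbbb7da447788787799999999999
182 99999999999987877877763ccc424dcbbddacddbdd8229dd7
[... 1120 characters left out ...]
9999982333899a999999999999
230 9999999999999999963332899999999999999999999999999833337aaa999999999999
233 999999999999999996333289999999999999999999999999982333799a999999999999
236 9999999999999999953333999999999999999999999999999833336999999999999999
239 9999999999999854653333999999999999999999999999999833336444899999999999
242 99999999999985222333326667777777777666666666666666233342226999999a9a99
245 7565445455465322233332222222222222222222222222222223333233699999999999
248 6465565664664433233333444444444343333334444333444333333343599999999999
251 5665664665665544366653433447888888888888889999999946776334599999999999
row [-0.2396, -0.0742, -0.2748, 0.0027, 0.3333, 0.0004] mm 186.0 deg 40.0
```

Ports up: the plate top covers rows 172–212 with four ports visible, matching the seated prediction. I take a straight-down check and plan the lever arc.

Request:
play_rows([
  [-0.08, -0.02, -0.1, 0, 0.07, 0, 0],
  [-0.16, -0.05, -0.2, 0.001, 0.14, 0, 0],
  [-0.24, -0.074, -0.275, 0.003, 0.21, 0, 0],
  [-0.24, -0.074, -0.275, 0.003, 0.28, 0, 0],
  [-0.24, -0.074, -0.275, 0.003, 0.333, 0, 0],
  [-0.24, -0.074, -0.275, 0.003, 0.333, 0, 0],
  [-0.24, -0.074, -0.275, 0.003, 0.333, 0, 0],
  [-0.24, -0.074, -0.275, 0.003, 0.333, 0, 0],
])

```text
clock: 20.8
position: [0.4679, -0.2551, 0.2972]
tool_rot: [-3.135, 0.002, 1.622]
force: [0.1, 0.6, -0.9]
grip_width: 0.0856
finger_force: 0.0
```

```bash
cat >> h.py <<'E'
NEST=np.array([509.1,-314.2,0.]); AX=np.array([.059,-.998,0]); AY=np.array([.998,.059,0]); Z=np.array([0,0,1.])
def R2(rho): return R.from_euler("z",183.4,degrees=True)*R.from_euler("x",180-rho,degrees=True)
def bar(th):
    p=th-np.radians(15); return NEST+75*AX+56*Z+138*(-np.sin(p)*AX+np.cos(p)*Z)
def lev(th,rho,d=32): return bar(th)+d*R2(rho).apply([0,0,1])
def rel(p,Rt,p0,R0):
    d=R0.inv().apply(p-p0)/500; r=(R0.inv()*Rt).as_rotvec(degrees=True)/120; return np.r_[d,r].round(3).tolist()
E
python3 - <<'E'
from h import *
from workcell import *
o=observe(); where(o); c=get_calibration("wrist"); im=grab_frame("wrist")[:,:,::-1]; cv2.imwrite("pics/w12.png",im)
f=lambda L:proj(c,np.array([NEST+a*AX+b*AY+z*Z for a,b,z in L])/1000)
q=f([(-32,-21,40),(-32,21,40),(32,21,40),(32,-21,40)]); print("plate pred",q.round(1).tolist())
x0,y0=q.min(0).astype(int)-8; x1,y1=q.max(0).astype(int)+8; M=np.zeros(im.shape[:2],np.uint8); M[y0:y1,x0:x1]=im.min(2)[y0:y1,x0:x1]>165
M=cv2.morphologyEx(M,cv2.MORPH_CLOSE,np.ones((13,13)))
print("plate",rects(im,c,M,.04,300), "in press:",[((np.array([r[1],r[2]])-NEST[:2])@np.c_[AX[:2],AY[:2]]).round(1) for r in rects(im,c,M,.04,300)])
b=im.astype(int); m=(b[:,:,0]-b[:,:,2])>8; q=f([(-60,46,8),(-60,-46,8),(80,46,8),(80,-46,8)]); x0,y0=np.maximum(q.min(0).astype(int)-10,0); x1,y1=q.max(0).astype(int)+10
B=np.zeros(m.shape,np.uint8); B[y0:y1,x0:x1]=m[y0:y1,x0:x1]; B=cv2.morphologyEx(B,cv2.MORPH_CLOSE,np.ones((35,35))); print("base",rects(im,c,B,.008,300))
p=bar(0)+[0,0,130]+np.array([0,0,-32]); R0=R.from_euler("xyz",o["tool_rot"]); print(p,rel(p,R2(0),o["position"]*1000,R0))
E
```

```text
t 20.8 p [ 467.9 -255.1  297.2] al 92.9 rho -0.1 lean -0.36 q [ 0.53  0.3  -0.19  1.72  0.06  1.14  0.38] F [ 0.1  0.6 -0.9] w 85.6 g 0.0
plate pred [[332.9, 177.0], [364.4, 176.8], [362.7, 221.3], [332.6, 221.4]]
plate [(array([348., 199.]), 510.0, -314.4, 62.0, 40.2, -86.2)] in press: [array([0.3, 0.9])]
base [(array([347., 201.]), 510.7, -332.1, 155.3, 92.8, -86.0)]
[ 515.63230467 -424.69559417  287.29776403] [-0.344, 0.078, 0.02, -0.003, -0.002, -0.754]
```

The plate is centred within 0.5 mm of the nest derived from the base outline and aligned with it, so it is seated. Now above the lever bar.

Request:
play_rows([
  [-0.05, 0.01, 0.01, 0, 0, -0.07, 0],
  [-0.12, 0.03, 0.02, 0, 0, -0.14, 0],
  [-0.2, 0.05, 0.02, -0.001, 0, -0.21, 0],
  [-0.28, 0.078, 0.02, -0.002, -0.001, -0.28, 0],
  [-0.344, 0.078, 0.02, -0.003, -0.002, -0.35, 0],
  [-0.344, 0.078, 0.02, -0.003, -0.002, -0.42, 0],
  [-0.344, 0.078, 0.02, -0.003, -0.002, -0.5, 0],
  [-0.344, 0.078, 0.02, -0.003, -0.002, -0.58, 0],
  [-0.344, 0.078, 0.02, -0.003, -0.002, -0.66, 0],
  [-0.344, 0.078, 0.02, -0.003, -0.002, -0.754, 0],
])

```text
clock: 21.85
position: [0.5182, -0.4206, 0.2866]
tool_rot: [-3.14, -0.0, 3.115]
force: [0.3, 0.3, -0.7]
grip_width: 0.0853
finger_force: 0.0
```

Request:
play_rows([
  [0, 0, 0, 0, 0, 0, 0],
  [0, 0, 0, 0, 0, 0, 0],
  [0, 0, 0, 0, 0, 0, 0],
])

```text
clock: 22.15
position: [0.5179, -0.4213, 0.2877]
tool_rot: [-3.141, 0.001, 3.104]
force: [-0.7, 0.2, 0.9]
grip_width: 0.0853
finger_force: 0.0
```

Run:
```python
from h import *
from workcell import *
o=observe(); where(o); R0=R.from_euler("xyz",o["tool_rot"]); p0=o["position"]*1000
print("down",rel(lev(0,0),R2(0),p0,R0))
c=get_calibration("wrist"); im=grab_frame("wrist")[:,:,::-1]; cv2.imwrite("pics/w13.png",im)
q=proj(c,np.array([bar(0)+s*30*AY for s in(-1,0,1)])/1000); print(q.round(0).tolist())
x,y=q[1].astype(int); g=im.max(2)
for r in range(max(y-45,0),min(y+46,400),5): print(r,''.join('%x'%(g[r,k]//16) for k in range(x-70,x+70,2)))
```

```text
t 22.15 p [ 517.9 -421.3  287.7] al 177.9 rho -0.1 lean -0.05 q [ 0.86  0.56 -0.43  1.36  0.24  1.27  1.95] F [-0.7  0.2  0.9] w 85.3 g 0.0
down [0.005, -0.007, 0.261, -0.0, 0.0, -0.046]
[[311.0, 155.0], [314.0, 190.0], [318.0, 223.0]]
145 aaaaaaaaaaaaaaaaaaaaaaaaaaaa998898767444633332344334556899999981113add
150 aaaaaaaaaaaaaaaaaaaaaaaaaa99999788768434532222234334456799999982112799
155 aaaaaaaaaaaaaaaaaaaaaaaaaa99999789765534432222269843456799999992102699
160 aaaaaaaaaaaaaaaaaaaaaaaaa9999941111112343332232353334556655665551016a9
165 99aaaaaaaaaaaaaaaaaaaaaa9999997111111144435ab633433334555655555521149a
170 aaaaaaaaaaaaaaaaaaaaaaa99999998111111133332222333433345555555566543455
175 aaaaaaaaaaaaaaaaaaaaaa999999999311111033343233322233333555555566666666
180 aaaaaaaaaaaaaaaaaaaaaa999999999611111123343233332333333356889976666666
185 aaaaaaaaaaaaaaaaaaaa9a999a999998111111245542323334555555799aaaba666666
190 aaaaaaaaaaaaaaaaaaa999aaaaaa99a920011014455466433233444999aaaaaa866666
195 aaaaaaaaaaaaaaaaaaaaaaa9999999aa400000035553332333348999aaaaaaaa976667
200 aaaaaaaaaaaaaaaaa99999999999999a80101113545433323359999aaaaaaaaaaaa976
205 aaaaaaaaaaaaaaa99999999a999999998101000145543333369999aaaaaaaaaaaaaaab
210 aaaaaaaaaaaaaaa9999999999999999993001101455433348aa99aaaaaaaaaaaaaaaaa
215 aaa9999aa99aaaaaaa999999999999999601000035563359a999aaaaaaaaaaaaaaaaaa
220 aaa99999999a99aaaaaa999aaa99a999981011002334479999999aaaaaaaaaaaaaaaaa
225 aaa99aaaaaaa999a9aaaa9aaa9a99999994222223344999aa9999aaaaaaaaaaaaaaaaa
230 aaa99999aa999999a999a9aa9999aa99aaa79a9633599999999aaaaaaaaaaaaaaaaaaa
235 aaaa9999aa999999999999999a9999aa99998a974899999999aaaaaaaaaaaaaaaaaaaa
```

The black bar appears at row 190, columns 310–321, and the prediction was 314. Descend over it and close lightly.

Request:
play_rows([
  [0.005, -0.005, 0.05, 0, 0, -0.046, 0],
  [0.005, -0.005, 0.13, 0, 0, -0.046, 0],
  [0.005, -0.005, 0.2, 0, 0, -0.046, 0],
  [0.005, -0.005, 0.24, 0, 0, -0.046, 0],
  [0.005, -0.005, 0.261, 0, 0, -0.046, 0],
  [0.005, -0.005, 0.261, 0, 0, -0.046, 0.3],
  [0.005, -0.005, 0.261, 0, 0, -0.046, 0.6],
  [0.005, -0.005, 0.261, 0, 0, -0.046, 0.95],
  [0.005, -0.005, 0.261, 0, 0, -0.046, 0.95],
  [0.005, -0.005, 0.261, 0, 0, -0.046, 0.95],
], newtons=25)

```text
clock: 23.2
position: [0.5155, -0.4244, 0.1583]
tool_rot: [-3.14, 0.002, -3.08]
force: [1.1, -1.9, 1.2]
grip_width: 0.0124
finger_force: 1.7
```

Request:
play_rows([
  [0, 0, 0, 0, 0, 0, 0.95],
  [0, 0, 0, 0, 0, 0, 0.95],
])

```text
clock: 23.4
position: [0.5156, -0.4247, 0.1583]
tool_rot: [-3.14, 0.003, -3.08]
force: [-0.1, -1.6, 5.9]
grip_width: 0.0109
finger_force: 25.0
```

Run:
```python
from h import *
from workcell import *
o=observe(); where(o); R0=R.from_euler("xyz",o["tool_rot"]); p0=o["position"]*1000
off=p0-lev(0,0); print(off.round(1))
rho=lambda t:-50*t/1.8
def seg(ts):
    t0=ts[0]; 
    for t in ts[1:]: print(round(t,2),rel(lev(t,rho(t)),R2(rho(t)),lev(t0,rho(t0)),R2(rho(t0))))
seg(np.linspace(0,.9,10)); seg(np.linspace(.9,1.8,10))
```

```text
t 23.4 p [ 515.6 -424.7  158.3] al -176.5 rho -0.1 lean -0.10 q [ 0.87  0.67 -0.43  1.51  0.31  1.03  1.99] F [-0.1 -1.6  5.9] w 10.9 g 25.0
[-0. -0.  1.]
0.1 [-0.0, 0.024, -0.006, 0.023, 0.0, 0.0]
0.2 [-0.0, 0.048, -0.009, 0.046, 0.0, -0.0]
0.3 [-0.0, 0.073, -0.01, 0.069, 0.0, -0.0]
0.4 [-0.0, 0.097, -0.008, 0.093, -0.0, 0.0]
0.5 [-0.0, 0.121, -0.003, 0.116, 0.0, 0.0]
0.6 [-0.0, 0.145, 0.004, 0.139, 0.0, 0.0]
0.7 [-0.0, 0.167, 0.013, 0.162, -0.0, -0.0]
0.8 [-0.0, 0.189, 0.025, 0.185, 0.0, 0.0]
0.9 [-0.0, 0.209, 0.039, 0.208, -0.0, -0.0]
1.0 [-0.0, 0.024, 0.007, 0.023, 0.0, 0.0]
1.1 [-0.0, 0.046, 0.016, 0.046, 0.0, -0.0]
1.2 [-0.0, 0.068, 0.028, 0.069, 0.0, -0.0]
1.3 [-0.0, 0.089, 0.042, 0.093, 0.0, -0.0]
1.4 [-0.0, 0.107, 0.058, 0.116, 0.0, -0.0]
1.5 [-0.0, 0.125, 0.076, 0.139, -0.0, -0.0]
1.6 [-0.0, 0.14, 0.096, 0.162, 0.0, -0.0]
1.7 [-0.0, 0.153, 0.117, 0.185, 0.0, 0.0]
1.8 [-0.0, 0.164, 0.14, 0.208, -0.0, -0.0]
```

Bar gripped (10.9 mm). Pull along the arc.

Request:
play_rows([
  [0, 0.024, -0.006, 0.023, 0, 0, 0.95],
  [0, 0.048, -0.009, 0.046, 0, 0, 0.95],
  [0, 0.073, -0.01, 0.069, 0, 0, 0.95],
  [0, 0.097, -0.008, 0.093, 0, 0, 0.95],
  [0, 0.121, -0.003, 0.116, 0, 0, 0.95],
  [0, 0.145, 0.004, 0.139, 0, 0, 0.95],
  [0, 0.167, 0.013, 0.162, 0, 0, 0.95],
  [0, 0.189, 0.025, 0.185, 0, 0, 0.95],
  [0, 0.209, 0.039, 0.208, 0, 0, 0.95],
  [0, 0.209, 0.039, 0.208, 0, 0, 0.95],
])

```text
clock: 24.4
position: [0.509, -0.3176, 0.1373]
tool_rot: [-2.705, -0.0, -3.076]
force: [-1.7, 0.2, 6.1]
grip_width: 0.0109
finger_force: 26.2
```

Run:
```python
from h import *
from workcell import *
o=observe(); where(o); print((o["position"]*1000-lev(.9,-25)).round(1), (o["position"]*1000-32*R.from_euler("xyz",o["tool_rot"]).as_matrix()[:,2]-bar(.9)).round(1))
```

```text
t 24.4 p [ 509.  -317.6  137.3] al -176.2 rho 0.0 lean -25.02 q [ 0.36  0.52 -0.19  1.94  0.81  0.74  1.21] F [-1.7  0.2  6.1] w 10.9 g 26.2
[-0.5  2.9 -0.6] [-0.6  2.9 -0.6]
```

Request:
play_rows([
  [0, 0.022, 0.007, 0.023, 0, 0, 0.95],
  [0, 0.044, 0.016, 0.046, 0, 0, 0.95],
  [0, 0.066, 0.028, 0.069, 0, 0, 0.95],
  [0, 0.086, 0.042, 0.093, 0, 0, 0.95],
  [0, 0.104, 0.058, 0.116, 0, 0, 0.95],
  [0, 0.122, 0.076, 0.139, 0, 0, 0.95],
  [0, 0.137, 0.096, 0.162, 0, 0, 0.95],
  [0, 0.15, 0.117, 0.185, 0, 0, 0.95],
  [0, 0.161, 0.14, 0.208, 0, 0, 0.95],
  [0, 0.161, 0.14, 0.208, 0, 0, 0.95],
])

```text
clock: 25.4
position: [0.5066, -0.2768, 0.0391]
tool_rot: [-2.268, -0.001, -3.079]
force: [2.1, 1.6, 3.8]
grip_width: 0.0109
finger_force: 27.3
```

Run:
```python
from h import *
from workcell import *
o=observe(); where(o); Rt=R.from_euler("xyz",o["tool_rot"]).as_matrix()
b=o["position"]*1000-32*Rt[:,2]; h=NEST+75*AX+56*Z; v=b-h; print("bar",b.round(1),"want",bar(1.8).round(1),"r",np.linalg.norm(v).round(1),"theta",np.arctan2(-v@AX,v[2])+np.radians(15))
R0=R.from_matrix(Rt)
print("to 1.83+",rel(lev(1.83,-50),R2(-50),o["position"]*1000,R0))
```

```text
t 25.4 p [ 506.6 -276.8   39.1] al -176.3 rho 0.2 lean -50.06 q [-0.11  0.84  0.02  2.08  1.35  0.89  0.29] F [2.1 1.6 3.8] w 10.9 g 27.3
bar [ 505.1 -252.3   59.7] want [ 505.4 -251.4   60.5] r 137.1 theta 1.8056325314353603
to 1.83+ [-0.001, 0.006, 0.003, -0.0, 0.001, 0.001]
```

θ ≈ 1.80. Nudge to the stop and hold, then compute the return arc.

Request:
play_rows([
  [0, 0.004, 0.003, 0, 0, 0, 0.95],
  [0, 0.007, 0.005, 0, 0, 0, 0.95],
  [0, 0.007, 0.005, 0, 0, 0, 0.95],
  [0, 0.007, 0.005, 0, 0, 0, 0.95],
])

```text
clock: 25.8
position: [0.5066, -0.2767, 0.0368]
tool_rot: [-2.27, 0.002, -3.08]
force: [4.0, 0.9, 4.2]
grip_width: 0.0109
finger_force: 27.2
```

Run:
```python
from h import *
from workcell import *
o=observe(); where(o); R0=R.from_euler("xyz",o["tool_rot"]); Rt=R0.as_matrix(); p0=o["position"]*1000
b=p0-32*Rt[:,2]; v=b-(NEST+75*AX+56*Z); print("theta",np.arctan2(-v@AX,v[2])+np.radians(15),"r",np.linalg.norm(v))
rho=lambda t:-50*t/1.8
for t in np.linspace(1.7,.8,10): print(round(t,2),rel(lev(t,rho(t)),R2(rho(t)),p0,R0))
print()
for t in [.7,.6,.5,.4,.3,.2,.1,.03,0]: print(round(t,2),rel(lev(t,rho(t)),R2(rho(t)),lev(.8,rho(.8)),R2(rho(.8))))
```

```text
t 25.8 p [ 506.6 -276.7   36.8] al -176.6 rho -0.3 lean -49.96 q [-0.11  0.84  0.02  2.08  1.35  0.89  0.28] F [4.  0.9 4.2] w 10.9 g 27.2
theta 1.8227039044036448 r 137.09331993487788
1.7 [-0.001, -0.023, -0.021, -0.023, 0.002, -0.0]
1.6 [-0.001, -0.044, -0.035, -0.046, 0.002, -0.0]
1.5 [-0.001, -0.066, -0.047, -0.069, 0.002, -0.0]
1.4 [-0.001, -0.089, -0.056, -0.092, 0.002, -0.0]
1.3 [-0.001, -0.113, -0.062, -0.115, 0.002, -0.0]
1.2 [-0.001, -0.138, -0.066, -0.139, 0.002, -0.0]
1.1 [-0.001, -0.162, -0.068, -0.162, 0.002, 0.0]
1.0 [-0.001, -0.187, -0.067, -0.185, 0.002, 0.0]
0.9 [-0.001, -0.211, -0.063, -0.208, 0.002, 0.0]
0.8 [-0.001, -0.235, -0.056, -0.231, 0.002, 0.0]

0.7 [0.0, -0.024, -0.003, -0.023, 0.0, 0.0]
0.6 [0.0, -0.049, -0.003, -0.046, 0.0, -0.0]
0.5 [0.0, -0.073, -0.001, -0.069, 0.0, 0.0]
0.4 [0.0, -0.097, 0.004, -0.093, 0.0, 0.0]
0.3 [0.0, -0.12, 0.012, -0.116, -0.0, 0.0]
0.2 [0.0, -0.143, 0.022, -0.139, 0.0, -0.0]
0.1 [0.0, -0.164, 0.034, -0.162, 0.0, 0.0]
0.03 [0.0, -0.178, 0.044, -0.178, 0.0, -0.0]
0 [0.0, -0.184, 0.048, -0.185, 0.0, -0.0]
```

Request:
play_rows([
  [0, 0.006, 0.005, 0, 0, 0, 0.95],
  [0, 0.006, 0.005, 0, 0, 0, 0.95],
  [0, 0.006, 0.005, 0, 0, 0, 0.95],
])

```text
clock: 26.1
position: [0.5067, -0.2768, 0.0336]
tool_rot: [-2.268, 0.003, -3.08]
force: [0.6, 4.2, 18.1]
grip_width: 0.0107
finger_force: 28.4
```

Stop felt (18 N). Return along the arc.

Request:
play_rows([
  [-0.001, -0.029, -0.026, -0.023, 0.002, 0, 0.95],
  [-0.001, -0.05, -0.04, -0.046, 0.002, 0, 0.95],
  [-0.001, -0.072, -0.052, -0.069, 0.002, 0, 0.95],
  [-0.001, -0.095, -0.061, -0.092, 0.002, 0, 0.95],
  [-0.001, -0.119, -0.067, -0.115, 0.002, 0, 0.95],
  [-0.001, -0.144, -0.071, -0.139, 0.002, 0, 0.95],
  [-0.001, -0.168, -0.073, -0.162, 0.002, 0, 0.95],
  [-0.001, -0.193, -0.072, -0.185, 0.002, 0, 0.95],
  [-0.001, -0.217, -0.068, -0.208, 0.002, 0, 0.95],
  [-0.001, -0.241, -0.061, -0.231, 0.002, 0, 0.95],
])

```text
clock: 27.1
position: [0.5097, -0.3304, 0.145]
tool_rot: [-2.756, -0.001, -3.082]
force: [-0.8, 0.8, -1.2]
grip_width: 0.0107
finger_force: 26.4
```

Run:
```python
from h import *
from workcell import *
o=observe(); where(o); R0=R.from_euler("xyz",o["tool_rot"]); p0=o["position"]*1000
rho=lambda t:-50*t/1.8
for t in [.7,.4,.1,0]: print(t,rel(lev(t,rho(t)),R2(rho(t)),p0,R0))
```

```text
t 27.1 p [ 509.7 -330.4  145. ] al -176.6 rho 0.1 lean -22.09 q [ 0.42  0.51 -0.2   1.9   0.72  0.75  1.34] F [-0.8  0.8 -1.2] w 10.7 g 26.4
0.7 [-0.001, -0.025, -0.003, -0.022, -0.0, 0.0]
0.4 [-0.001, -0.097, 0.004, -0.091, -0.0, 0.0]
0.1 [-0.001, -0.165, 0.034, -0.161, -0.0, 0.0]
0 [-0.001, -0.184, 0.048, -0.184, -0.0, 0.0]
```

Request:
play_rows([
  [-0.001, -0.024, -0.003, -0.023, 0, 0, 0.95],
  [-0.001, -0.049, -0.003, -0.046, 0, 0, 0.95],
  [-0.001, -0.073, -0.001, -0.069, 0, 0, 0.95],
  [-0.001, -0.097, 0.004, -0.092, 0, 0, 0.95],
  [-0.001, -0.12, 0.012, -0.115, 0, 0, 0.95],
  [-0.001, -0.143, 0.022, -0.138, 0, 0, 0.95],
  [-0.001, -0.164, 0.034, -0.161, 0, 0, 0.95],
  [-0.001, -0.178, 0.043, -0.178, 0, 0, 0.95],
  [-0.001, -0.182, 0.046, -0.184, 0, 0, 0.95],
  [-0.001, -0.182, 0.046, -0.184, 0, 0, 0.95],
])

```text
clock: 28.1
position: [0.5157, -0.4239, 0.1573]
tool_rot: [-3.139, -0.001, -3.084]
force: [-1.0, -1.8, 6.1]
grip_width: 0.0106
finger_force: 27.3
```

Request:
play_rows([
  [0, 0, 0, 0, 0, 0, 0.7],
  [0, 0, 0, 0, 0, 0, 0.3],
  [0, 0, 0, 0, 0, 0, 0],
  [0, 0, 0, 0, 0, 0, 0],
  [0, 0, 0, 0, 0, 0, 0],
  [0, 0, -0.06, 0, 0, 0, 0],
  [0, 0, -0.15, 0, 0, 0, 0],
  [0, 0, -0.24, 0, 0, 0, 0],
  [0, 0, -0.3, 0, 0, 0, 0],
  [0, 0, -0.3, 0, 0, 0, 0],
])

```text
clock: 29.1
position: [0.5177, -0.4232, 0.3121]
tool_rot: [-3.135, 0.003, -3.082]
force: [0.2, -0.1, -0.8]
grip_width: 0.0853
finger_force: 0.0
```

Run:
```python
from h import *
from workcell import *
o=observe(); where(o); R0=R.from_euler("xyz",o["tool_rot"]); p0=o["position"]*1000
print(rel(np.array([460,-255,305]),tool(93.4,0),p0,R0))
c=get_calibration("wrist"); im=grab_frame("wrist")[:,:,::-1]; cv2.imwrite("pics/w14.png",im)
for th in(0,.08,.15): print(th,proj(c,bar(th)/1000).round(1))
x,y=proj(c,bar(0)/1000)[0].astype(int); g=im.max(2)
for r in range(y-20,y+21,10): print(r,''.join('%x'%(g[r,k]//16) for k in range(x-60,x+60,2)))
```

```text
t 29.1 p [ 517.7 -423.2  312.1] al -176.6 rho -0.2 lean -0.40 q [ 0.85  0.54 -0.43  1.33  0.23  1.31  2.06] F [ 0.2 -0.1 -0.8] w 85.3 g 0.0
[0.095, 0.343, 0.012, -0.001, 0.004, 0.75]
0 [[317.8 182.3]]
0.08 [[329.6 183.1]]
0.15 [[340.2 183.5]]
162 aaaaaaaaaaaaaaaa9a999999999611111133335653333345555555555112
172 aaaaaaaaaaaaaaaa99999999999611111134332322333433555555556656
182 aaaaaaaaaaaaa9999a999999aa9811111144432222355555598889996666
192 aaaaaaaaaaa999999999999999971000014453322234699999aaaaaaa966
202 aaaaaaba999999999999999999981000014443333799999aaaaaaaaaaaaa
```

The bar is back at column 318.8, and θ=0 predicts 317.8, so the lever is fully open. One last look at the cartridge.

Request:
play_rows([
  [0.05, 0.1, 0.01, 0, 0, 0.07, 0],
  [0.095, 0.2, 0.01, 0, 0, 0.14, 0],
  [0.095, 0.3, 0.012, 0, 0, 0.21, 0],
  [0.095, 0.343, 0.012, 0, 0.004, 0.35, 0],
  [0.095, 0.343, 0.012, 0, 0.004, 0.45, 0],
  [0.095, 0.343, 0.012, 0, 0.004, 0.6, 0],
  [0.095, 0.343, 0.012, 0, 0.004, 0.75, 0],
  [0.095, 0.343, 0.012, 0, 0.004, 0.75, 0],
  [0.095, 0.343, 0.012, 0, 0.004, 0.75, 0],
  [0.095, 0.343, 0.012, 0, 0.004, 0.75, 0],
])

```text
clock: 30.15
position: [0.4581, -0.2541, 0.3]
tool_rot: [-3.133, -0.004, 1.705]
force: [-0.5, 1.0, 0.2]
grip_width: 0.0856
finger_force: 0.0
```

Request:
play_rows([
  [0, 0, 0, 0, 0, 0, 0],
  [0, 0, 0, 0, 0, 0, 0],
  [0, 0, 0, 0, 0, 0, 0],
])

```text
clock: 30.45
position: [0.4585, -0.2542, 0.3007]
tool_rot: [-3.134, -0.003, 1.715]
force: [0.1, 0.5, -0.1]
grip_width: 0.0853
finger_force: 0.0
```

Run:
```python
from h import *
from workcell import *
o=observe(); where(o); c=get_calibration("wrist"); im=grab_frame("wrist")[:,:,::-1]; cv2.imwrite("pics/w15.png",im)
q=proj(c,np.array([NEST+a*AX+b*AY+40*Z for a,b in((-32,-21),(-32,21),(32,21),(32,-21))])/1000)
x0,y0=q.min(0).astype(int)-8; x1,y1=q.max(0).astype(int)+8; M=np.zeros(im.shape[:2],np.uint8); M[y0:y1,x0:x1]=im.min(2)[y0:y1,x0:x1]>165
M=cv2.morphologyEx(M,cv2.MORPH_CLOSE,np.ones((13,13)))
r=rects(im,c,M,.04,300); print("plate",r,[((np.array([k[1],k[2]])-NEST[:2])@np.c_[AX[:2],AY[:2]]).round(1) for k in r], o["qd"].round(3))
```

```text
t 30.45 p [ 458.5 -254.2  300.7] al 98.3 rho 0.2 lean -0.42 q [ 0.57  0.28 -0.23  1.73  0.07  1.15  0.47] F [ 0.1  0.5 -0.1] w 85.3 g 0.0
plate [(array([350., 203.]), 509.3, -314.1, 61.8, 40.9, -86.7)] [array([-0.1,  0.2])] [ 0.002 -0.003  0.001 -0.003  0.001  0.002 -0.017]
```

The plate is still within 0.3 mm of the nest centre, the lever is open and the arm is clear. Handing in.

```bash
python3 -c "
from workcell import *
print(job_done())"
```

```text
the job is handed in; nothing more can be done
None
```

The job is handed in at about 30 s of the 69 s allowed: the cartridge was turned over and lies ports up, within about 0.3 mm of the nest's centre by my last measurement, and the lever was pulled to its stop and is back fully open (no verdict was returned).

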